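# Drift the hub cover into line and fit its bolt

### The arm

A 6-joint arm with a two-finger parallel gripper is mounted at the origin on the work surface. World frame = base frame: x ahead of the robot, y to its left, z up, the work surface at z = 0. Lengths are in m, angles in rad, forces in N, time in s.
With the tool pointing down it reaches from about 0.25 to 0.775 m from the base axis. Payload 4 kg.
Tool frame: the origin (TCP) lies on the centre line of the jaws, within the pads' length; the fingertips stand 14 mm ahead of it and the grasp point (between the pads) lies 5 mm behind it (robot.tcp_to_tips is the distance from the TCP to the fingertips, in m); z points along the fingers, y is the line along which they close (so a half turn about z gives the same grasp; the last joint's range is limited). The gripper opens to 94 mm and grips with 3 to 60 N. Pads are 16 mm wide; open, the fingers measure 119 mm over their backs; the gripper's body (75 mm by 177 mm) begins 78 mm behind the grasp point.
Start: joints at [1.147, 0.087, 1.371, -0, 1.684, -0.103], TCP at [0.173, 0.522, 0.181] pointing down, gripper open.
Joint ranges: [-3.1, 3.1], [-0.76, 2.03], [0.27, 2.55], [-1.08, 4.22], [0.17, 2.65], [-2.57, 2.57]. Speed limits (rad/s): [2.79, 2.79, 3.14, 3.14, 3.14, 3.14].

### API

Orientations are given as [roll, pitch, yaw] about the fixed x, y, z axes, in that order (R = Rz(yaw) Ry(pitch) Rx(roll)).
In Python, from bench import robot gives the robot as it stands.
- The arm moves only by the tool carry_out, never from a script. Its argument "increments" is a list of rows, each a list of 3 entries, a list of its own where there are three numbers: the closure in counts, from 0 (fully open) to 255 (shut), then the shift along the tool's x, y, z in mm, then the turn about the tool's z in degrees. In form: [[fingers, [dx, dy, dz], twist], ...]. A call has 1 to 8 rows; each row shifts and turns the commanded pose from where the row before left it, along the tool's axes as they then stand; what a row does not reach is not made up. A row lasts 1/10 s, in which the tool goes at most 50 mm and 8.59 degrees, less where a joint would pass 70% of its speed; a pose out of reach is approached as far as the arm can. A call with a gripper value outside its range is refused whole. The fingers move at their own pace and stop on an object; the grip force is fixed at half the most. Time passes only in rows, so rows that do not move let the fingers close. It gives the time, the measured TCP pose, the force, the opening and the grip force at its end, in the units of the state.
- robot.get_obs(): the state, without advancing time (a new reading comes with each control period).
- robot.snapshot(name): name is "scene" or "top" or "wrist"; returns the picture (420x560x3 uint8, blue, green, red); there is no depth.
- robot.get_calibration(name): a dict with "vfov" (degrees; the focal length in pixels is half the picture's height over the tangent of half this angle, whatever the lens; pixels are square), "cx", "cy" (the principal point, pixels), "T" (4x4, takes a point from camera to world coordinates). Camera axes: x right, y down, z forward; pixel columns grow to the right and rows downward; lengths in m; the calibration is good to about 2 mm. The wrist camera is an equidistant fisheye: a pixel r from the principal point sees the ray r / f radians off the axis. A picture is of the moment at which its call begins: read the wrist's pose just before it. get_calibration takes no time and is no camera call; for the wrist camera it gives the pose at the moment of the call.
- robot.close_job(): hands the job in; it is judged then, once.
The state is a dict: "time": time; "joint_positions": joint angles; "qvel": joint speeds; "joint_torque": joint torques, N m; "tool_pos": TCP position; "ee_rot": TCP orientation; "wrist_force": force on the tool from outside, world axes, zero at the start; "wrist_torque": the same for the moment, N m; "width": finger opening in m; "finger_force": force on a finger pad.
Only numpy, scipy, OpenCV 4.12 (cv2) and the standard library are available. Lean on these libraries where they do the work, as an engineer would, in place of code of your own. Each camera call takes 0.05 s, during which the arm holds its last target. There are 200 camera calls.

### The job

The metal cover plate lies on the cast hub turned out of line with the holes in the hub beneath it. Take the tapered drift pin, work it gently by feel through one of the cover's two bolt holes (either one) into the hub hole below, turning the cover into line until the pin's collar is down on the cover; then fit the hex-headed bolt fully home in the other hole. Leave both standing in their holes and the cover flat, don't force or ram either of them (keep their pressure on hub and cover under about 30 N), and leave the hammer, red plug and rubber sleeve alone.

Things in the scene. Friction and masses are not known exactly. Their poses are not given: they have to be found in the camera images.
- hub: Fixed rust-brown cast hub, 250 mm across, rim 46 mm high; flat round seat 146 mm across, top 56 mm above the bench; centre boss 30 mm across up to 72 mm. Origin: hub axis at bench level, z up. In the seat, two opposite vertical holes, 14 mm across, 44 mm deep, 50 mm from the axis, hidden by the cover; the hub's yaw does NOT tell where round the axis they lie (see cover).
- cover: Loose round aluminium plate, 142 mm across, 8 mm thick, 0.34 kg, flat on the seat around the boss: it only turns (1 to 5 N at a hole). Origin: centre of underside, z up. 14 mm bolt holes at x = +50 mm (a) and -50 mm (b). The hub's holes lie 5 to 30 mm (unknown) farther counterclockwise from above: cover's +y at a, -y at b; turn the cover that way 0.10 to 0.60 rad.
- cover_hole_a (a point): Centre of bolt hole a (14 mm across) at the cover's top face, 64 mm above the bench. Axes as the cover's.
- cover_hole_b (a point): Centre of bolt hole b (14 mm across) at the cover's top face, opposite hole a. Axes as the cover's.
- pin_grip (a point): Centre of the round handle (16 mm across, 50 mm long) of the steel drift pin, 0.11 kg, upright in the block; z up along it. Below the handle: collar 22 mm across, 4 mm thick, underside 29 mm below this point; shank 13 mm across, 16 mm long; 30 mm taper to a blunt tip 10 mm across, 75 mm below this point. When home (collar on cover) this point is 93 mm above the bench.
- bolt_grip (a point): Centre of the hex head (19 mm wide, 44 mm high) of the steel bolt, 0.12 kg, upright in the block; z up along it. Below the head: flange 24 mm across, 3 mm thick, underside 25 mm below this point; shank 11 mm across, 40 mm long, its last 8 mm tapered to 6 mm at the tip, 65 mm below this point. When home (flange on cover) this point is 89 mm above the bench.
- block: Fixed grey block 130 x 56 x 60 mm that holds pin and bolt upright in two 16 mm holes (54 mm deep) 34 mm either side of its centre along its x axis; the pin's collar and the bolt's flange rest on its top. Origin: centre of its underside. Which hole holds the pin varies.
- hammer: Bystander: hammer lying on the bench, to be left alone.
- plug: Bystander: upright red and grey industrial plug, 60 mm across, 130 mm high, to be left alone.
- sleeve: Bystander: black rubber sleeve, 72 mm across, 60 mm high, to be left alone.
Not all that is in view belongs to the job. What is shaped like the part that bears pin_grip but orange is not meant.

How it is judged:
On the way, in this order (a step that is already met when the one before it is completed fails the run):
1. the drift pin is home in one of the cover's bolt holes and the hub hole beneath, the bolt not yet in the other (((horizontal distance between pin_grip and cover_hole_a below 0.005 m and z of pin_grip in the frame of hub between 0.087 and 0.097 m and angle between pin_grip's own z axis and vertical below 0.12 rad) or (horizontal distance between pin_grip and cover_hole_b below 0.005 m and z of pin_grip in the frame of hub between 0.087 and 0.097 m and angle between pin_grip's own z axis and vertical below 0.12 rad)) and not ((horizontal distance between bolt_grip and cover_hole_a below 0.005 m and z of bolt_grip in the frame of hub between 0.083 and 0.093 m and angle between bolt_grip's own z axis and vertical below 0.12 rad) or (horizontal distance between bolt_grip and cover_hole_b below 0.005 m and z of bolt_grip in the frame of hub between 0.083 and 0.093 m and angle between bolt_grip's own z axis and vertical below 0.12 rad))), for 0.2 s.
2. the bolt is home in the other hole, the pin still in its own (((horizontal distance between pin_grip and cover_hole_a below 0.005 m and z of pin_grip in the frame of hub between 0.087 and 0.097 m and angle between each of pin_grip, bolt_grip's own z axis and vertical below 0.12 rad and horizontal distance between bolt_grip and cover_hole_b below 0.005 m and z of bolt_grip in the frame of hub between 0.083 and 0.093 m) or (horizontal distance between pin_grip and cover_hole_b below 0.005 m and z of pin_grip in the frame of hub between 0.087 and 0.097 m and angle between each of pin_grip, bolt_grip's own z axis and vertical below 0.12 rad and horizontal distance between bolt_grip and cover_hole_a below 0.005 m and z of bolt_grip in the frame of hub between 0.083 and 0.093 m))), for 0.2 s.
At the end, for the whole second after the job is handed in: Pin and bolt stand in opposite cover holes and the hub holes below, grip points within 5 mm of the hole centres, upright within 0.12 rad, collar and flange within 4 mm of resting on the cover; the cover is flat on the hub (3 mm, 0.03 rad) and at rest; both are let go (((horizontal distance between pin_grip and cover_hole_a below 0.005 m and z of pin_grip in the frame of hub between 0.087 and 0.097 m and angle between each of pin_grip, bolt_grip's own z axis and vertical below 0.12 rad and horizontal distance between bolt_grip and cover_hole_b below 0.005 m and z of bolt_grip in the frame of hub between 0.083 and 0.093 m) or (horizontal distance between pin_grip and cover_hole_b below 0.005 m and z of pin_grip in the frame of hub between 0.087 and 0.097 m and angle between each of pin_grip, bolt_grip's own z axis and vertical below 0.12 rad and horizontal distance between bolt_grip and cover_hole_a below 0.005 m and z of bolt_grip in the frame of hub between 0.083 and 0.093 m)) and z of cover in the frame of hub below 0.059 m and angle between cover's own z axis and vertical below 0.03 rad and linear speed of cover below 0.02 m/s); the robot touches nothing.
It fails at once if a bystander was moved more than 30 mm (distance of any of hammer, plug, sleeve from where it was at the start of the episode above 0.03 m).
It fails at once if the pin was forced: more than 40 N against the hub (contact force between pin and hub above 40 N).
It fails at once if the pin was forced: more than 40 N against the cover (contact force between pin and cover above 40 N).
It fails at once if the bolt was forced: more than 40 N against the hub (contact force between bolt and hub above 40 N).
It fails at once if the bolt was forced: more than 40 N against the cover (contact force between bolt and cover above 40 N).
It also fails if it takes over 72 s, if anything falls off the work surface, if the arm or the gripper's body presses on something with over 40 N, if the wrist force passes 120 N, or if a joint passes its speed limit or range.

## Working session

There is one attempt and no reset: what is moved stays moved. The work goes in short steps, Python scripts to look and compute and a tool call to move; the robot and the scene stay as the last step left them, time stands still between calls to the robot, and variables do not carry over. Pictures are saved under pics/ and viewed, at most 10 in all, crops included, and the job is handed in when it is done.

Besides the shell and the picture viewer there is one more tool, called after "Call:" as a command line: name --argument value ..., lists and objects as JSON in quotes. carry_out: Moves the arm, as the interface text tells. Its arguments: {"type":"object","properties":{"increments":{"type":"array","items":{"type":"array"}}},"required":["increments"]}

```bash
mkdir -p pics; cat > h.py <<'E'
import numpy as np, cv2
from bench import robot
def cal(n):
    c=robot.get_calibration(n); c['T']=np.array(c['T']); c['f']=210/np.tan(np.radians(c['vfov'])/2); return c
def ray(c,u,v,fish=False):
    x,y=u-c['cx'],v-c['cy']
    if fish:
        r=np.hypot(x,y); t=r/c['f']; d=np.array([x/r*np.sin(t),y/r*np.sin(t),np.cos(t)]) if r>0 else np.array([0,0,1.])
    else: d=np.array([x/c['f'],y/c['f'],1.])
    return c['T'][:3,3],c['T'][:3,:3]@d
def onz(c,u,v,z,fish=False):
    o,d=ray(c,u,v,fish); return o+d*(z-o[2])/d[2]
def proj(c,p,fish=False):
    q=np.linalg.inv(c['T'])@np.r_[p,1]; q=q[:3]
    if fish:
        r=np.hypot(q[0],q[1]); t=np.arctan2(r,q[2]); return c['cx']+q[0]/r*t*c['f'],c['cy']+q[1]/r*t*c['f']
    return c['cx']+q[0]/q[2]*c['f'],c['cy']+q[1]/q[2]*c['f']
E
python3 - <<'E'
from h import *
s=robot.get_obs();print(s)
a=robot.snapshot("top");b=robot.snapshot("scene");c=robot.snapshot("wrist")
for n,i in zip("tsw",(a,b,c)): cv2.imwrite(f"pics/{n}0.png",i)
cv2.imwrite("pics/ts0.png",cv2.resize(a,(800,600),interpolation=cv2.INTER_CUBIC))
for n in("top","scene","wrist"):
    k=cal(n);print(n,k['f'],k['cx'],k['cy'],k['T'].round(3).tolist())
E
```

```text
{'time': 0.0, 'joint_positions': array([ 1.14687454e+00,  8.79125719e-02,  1.37224133e+00, -1.49232451e-05,
        1.68360634e+00, -1.03086559e-01]), 'qvel': array([ 0.0005089 , -0.00187049, -0.00051961, -0.00032867, -0.00120398,
        0.00175822]), 'joint_torque': array([-1.25772225e-03, -3.40175021e+01, -3.02427936e+01,  7.16075068e-02,
        3.28545109e-02, -1.58090374e-04]), 'tool_pos': array([0.17319949, 0.52137817, 0.17943399]), 'ee_rot': array([-3.13943505e+00, -2.08300226e-04,  2.82075554e+00]), 'wrist_force': array([-0.99450782, -1.06851913,  0.41571435]), 'wrist_torque': array([-0.03487099,  0.01344922, -0.00290946]), 'finger_force': 0.0, 'width': 0.09376341025828988}
top 390.9545162261207 275.3306773611936 212.52542296030262 [[0.024, -0.993, 0.117, 0.488], [-1.0, -0.021, 0.022, 0.006], [-0.019, -0.117, -0.993, 0.917], [0.0, 0.0, 0.0, 1.0]]
scene 382.0233254528322 284.5548423388229 208.3916239622942 [[-0.604, 0.511, -0.612, 1.099], [0.797, 0.4, -0.452, 0.397], [0.014, -0.76, -0.649, 0.595], [0.0, 0.0, 0.0, 1.0]]
wrist 325.19226210127806 284.2608891247883 211.2002823360835 [[0.315, 0.924, 0.218, 0.112], [0.949, -0.306, -0.075, 0.544], [-0.002, 0.231, -0.973, 0.383], [0.0, 0.0, 0.0, 1.0]]
```

View pics/ts0.png

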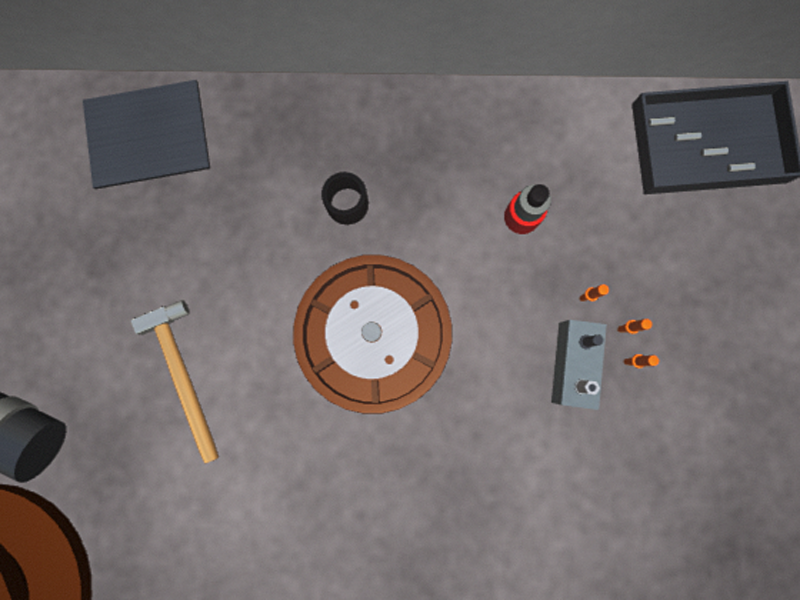

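View pics/s0.png

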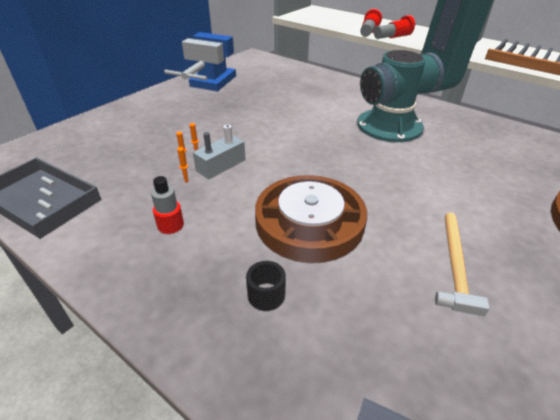

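Top view (800-wide scale): cover at (371,332) with holes at (354,304) and (389,360). The block holds a dark round pin at (592,341) and a silver hex bolt at (588,387). Candidates for the pin are that dark one and three orange look-alikes at (597,291), (640,325), (647,360). The dark one in the block fits, because the orange ones are excluded.

```bash
python3 - <<'E'
from h import *
a=cv2.imread("pics/t0.png");s=cv2.imread("pics/s0.png");t=cal("top");sc=cal("scene")
k=.7
cv2.imwrite("pics/crop0.png",np.hstack([cv2.resize(a[190:300,370:480],(400,400),interpolation=cv2.INTER_CUBIC),cv2.resize(s[110:190,165:245],(400,400),interpolation=cv2.INTER_CUBIC)]))
hsv=cv2.cvtColor(a,cv2.COLOR_BGR2HSV)
m=((hsv[...,1]<60)&(hsv[...,2]>120)).astype(np.uint8)
n,l,st,ce=cv2.connectedComponentsWithStats(m)
i=l[225,245];m=(l==i).astype(np.uint8)
cs,h=cv2.findContours(m,cv2.RETR_CCOMP,cv2.CHAIN_APPROX_NONE)
for c in cs:
    A=cv2.contourArea(c)
    if A>8:
        e=cv2.minEnclosingCircle(c);M=cv2.moments(c);u,v=M['m10']/M['m00'],M['m01']/M['m00'];print(A,u,v,onz(t,u,v,.064).round(4))
for n,u,v,z in(("pin",592,337,.114),("bolt",590,386,.107)): print(n,onz(t,u*k,v*k,z).round(4))
for p in((565,321),(606,323),(599,409),(553,403)):print(onz(t,p[0]*k,p[1]*k,.06).round(4))
E
```

```text
3255.5 259.7807300465878 232.26473148005937 [0.5438 0.0583 0.064 ]
35.0 271.90476190476187 251.4857142857143 [0.5026 0.0307 0.064 ]
33.0 247.5909090909091 213.03030303030303 [0.5856 0.0863 0.064 ]
pin [ 0.5401 -0.2608  0.114 ]
bolt [ 0.4706 -0.259   0.107 ]
[ 0.5672 -0.2381  0.06  ]
[ 0.5655 -0.3004  0.06  ]
[ 0.4357 -0.2872  0.06  ]
[ 0.4429 -0.2186  0.06  ]
```

View pics/crop0.png

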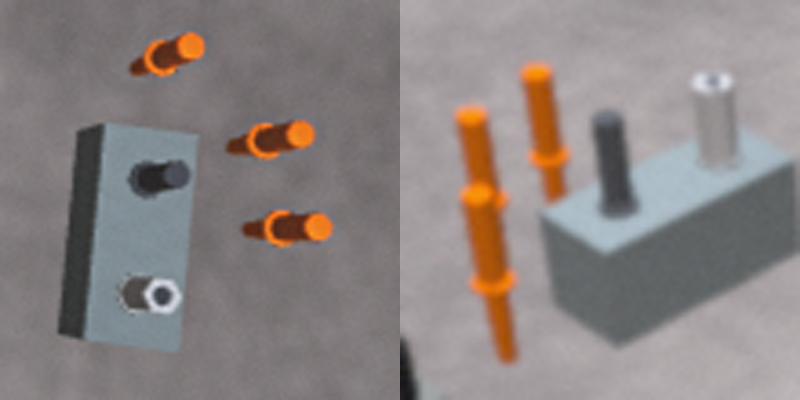

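The crop confirms it: the dark round pin with a collar is at the upper end of the block, the silver hex bolt at the lower end, and the three orange look-alikes stand to the right. I'll work out the transit.

```bash
cat >> h.py <<'E'
def to(p,yaw=None):
    """shift in tool axes (mm) and twist (deg) from measured pose to p,yaw(deg)"""
    s=robot.get_obs();r=s['ee_rot'];y=r[2];c,n=np.cos(y),np.sin(y)
    d=(np.array(p)-s['tool_pos'])*1e3
    print("t",round(s['time'],2),"tcp",s['tool_pos'].round(4),"rpy",r.round(3),"F",s['wrist_force'].round(1))
    print("shift",(d[0]*c+d[1]*n).round(1),(d[0]*n-d[1]*c).round(1),(-d[2]).round(1),"twist",None if yaw is None else round(-(yaw-np.degrees(y)),1))
E
python3 - <<'E'
from h import *
t=cal("top")
print(onz(t,418.7,237.9,.114),onz(t,414.3,271.4,.107))
for u,v in((422,202.6),(452.5,226.9),(457,252)):print(onz(t,u,v,.1))
to([.538,-.262,.21],51)
E
```

```text
[ 0.53625442 -0.26940158  0.114     ] [ 0.46823197 -0.26160832  0.107     ]
[ 0.61125667 -0.2824844   0.1       ]
[ 0.56153447 -0.34438691  0.1       ]
[ 0.50979448 -0.35208222  0.1       ]
t 0.15 tcp [0.1732 0.5215 0.1797] rpy [-3.14  -0.     2.821] F [ 0.7 -0.7  0.3]
shift -593.2 -628.5 -30.3 twist 110.6
```

Call:
carry_out --increments '[[140,[-30,-31.5,-4],0],[140,[-30,-31.5,-4],0],[140,[-30,-31.5,-4],0],[140,[-30,-31.5,-4],0],[140,[-30,-31.5,-4],0],[140,[-30,-31.5,-4],0],[140,[-30,-31.5,-4],0],[140,[-30,-31.5,-2],0]]'

```text
time: 0.95
tool_pos: [0.3221, 0.2055, 0.2108]
ee_rot: [3.141, 0.001, 2.821]
wrist_force: [0.7, -0.3, -0.6]
width: 0.0422
finger_force: 0.0
```

Call:
carry_out --increments '[[140,[-30,-31.5,0],0],[140,[-30,-31.5,0],0],[140,[-30,-31.5,0],0],[140,[-30,-31.5,0],0],[140,[-30,-31.5,0],0],[140,[-30,-31.5,0],0],[140,[-30,-31.5,0],0],[140,[-30,-31.5,0],0]]'

```text
time: 1.75
tool_pos: [0.4703, -0.1094, 0.2103]
ee_rot: [3.141, -0.0, 2.82]
wrist_force: [0.3, 0.6, 1.1]
width: 0.0426
finger_force: 0.0
```

Call:
carry_out --increments '[[140,[-30,-31.5,0],0],[140,[-30,-31.5,0],0],[140,[-30,-31.5,0],0],[140,[0,0,0],8.5],[140,[0,0,0],8.5],[140,[0,0,0],8.5],[140,[0,0,0],8.5],[140,[0,0,0],8.5]]'

```text
time: 2.55
tool_pos: [0.5254, -0.2257, 0.2099]
ee_rot: [-3.141, -0.001, 2.073]
wrist_force: [0.2, -0.8, 0.5]
width: 0.0422
finger_force: 0.0
```

Call:
carry_out --increments '[[140,[0,0,0],8.5],[140,[0,0,0],8.5],[140,[0,0,0],8.5],[140,[0,0,0],8.5],[140,[0,0,0],8.5],[140,[0,0,0],8.5],[140,[0,0,0],8.5],[140,[0,0,0],8.5]]'

```text
time: 3.35
tool_pos: [0.5254, -0.2256, 0.21]
ee_rot: [-3.141, 0.0, 0.886]
wrist_force: [0.8, -0.0, 0.4]
width: 0.0426
finger_force: 0.0
```

```bash
python3 - <<'E'
from h import *
to([.5363,-.2694,.2],51); print(robot.get_obs()['width'])
c=cal("wrist");i=robot.snapshot("wrist");cv2.imwrite("pics/w1.png",i)
print([c['T'].round(4).tolist()],proj(c,[.5363,-.2694,.114],1),proj(c,[.4682,-.2616,.107],1))
E
```

```text
t 3.35 tcp [ 0.5254 -0.2256  0.21  ] rpy [-3.141  0.     0.886] F [ 0.8 -0.   0.4]
shift -27.0 36.1 10.0 twist -0.2
0.042612998133114595
[[[0.7749, -0.6151, -0.1457, 0.5689], [-0.6321, -0.754, -0.1784, -0.1734], [-0.0002, 0.2304, -0.9731, 0.4129], [0.0, 0.0, 0.0, 1.0]]] (np.float64(320.9264302699267), np.float64(235.55110613080078)) (np.float64(262.48796701891877), np.float64(267.9796370795115))
```

View pics/w1.png

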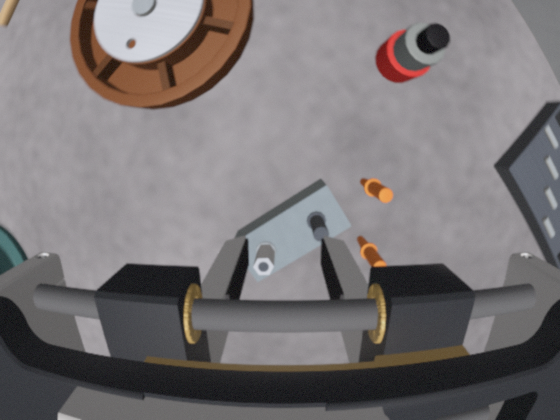

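The wrist view shows the pin top at (321,231) and the bolt top at (263,266), within about 4 px of the prediction.

```bash
python3 - <<'E'
from h import *
c=cal("wrist");p=onz(c,321,231.5,.114,1);print(p,onz(c,263,266.5,.107,1))
q=(p+np.array([.5363,-.2694,.114]))/2;print(q);to([q[0],q[1],.083],51)
E
```

```text
[ 0.53873584 -0.26629092  0.114     ] [ 0.46958751 -0.26051223  0.107     ]
[ 0.53751792 -0.26784546  0.114     ]
t 3.4 tcp [ 0.5254 -0.2257  0.21  ] rpy [-3.141  0.     0.882] F [ 0.1 -0.2 -0.2]
shift -24.9 36.1 127.0 twist -0.4
```

Call:
carry_out --increments '[[140,[-24,36,20],0],[140,[0,0,30],0],[140,[0,0,30],0],[140,[0,0,30],0],[140,[0,0,17],0],[255,[0,0,0],0],[255,[0,0,0],0],[255,[0,0,0],0]]'

```text
time: 4.2
tool_pos: [0.5396, -0.2676, 0.0854]
ee_rot: [3.139, -0.0, 0.893]
wrist_force: [0.4, -0.1, 0.7]
width: 0.0219
finger_force: 0.0
```

Call:
carry_out --increments '[[255,[0,0,0],0],[255,[0,0,0],0],[255,[0,0,0],0],[255,[0,0,-10],0],[255,[0,0,-30],0],[255,[0,0,-30],0],[255,[0,0,0],0]]'

```text
time: 4.9
tool_pos: [0.5409, -0.2684, 0.1591]
ee_rot: [3.132, -0.001, 0.892]
wrist_force: [0.1, -1.3, 0.0]
width: 0.0141
finger_force: 30.0
```

```bash
python3 - <<'E'
from h import *
to([.5856,.0863,.18],51);print(robot.get_obs()['width'])
E
```

```text
t 4.9 tcp [ 0.5409 -0.2684  0.1591] rpy [ 3.132e+00 -1.000e-03  8.920e-01] F [ 0.1 -1.3  0. ]
shift 304.2 -187.8 -20.9 twist 0.1
0.014136965710727274
```

Call:
carry_out --increments '[[255,[38,-23.5,-3],0],[255,[38,-23.5,-3],0],[255,[38,-23.5,-3],0],[255,[38,-23.5,-3],0],[255,[38,-23.5,-3],0],[255,[38,-23.5,-3],0],[255,[38,-23.5,-3],0],[255,[38,-23.5,0],0]]'

```text
time: 5.7
tool_pos: [0.5824, 0.0894, 0.1733]
ee_rot: [-3.14, 0.001, 0.892]
wrist_force: [1.3, -1.0, -1.1]
width: 0.014
finger_force: 30.0
```

Call:
carry_out --increments '[[255,[0,0,0],0],[255,[0,0,0],0]]'

```text
time: 5.9
tool_pos: [0.5822, 0.0884, 0.1727]
ee_rot: [-3.14, 0.003, 0.895]
wrist_force: [0.2, -0.5, -1.4]
width: 0.0137
finger_force: 30.0
```

```bash
python3 - <<'E'
from h import *
to([.5856,.0863,.18],51)
c=cal("wrist");i=robot.snapshot("wrist");cv2.imwrite("pics/w2.png",i)
s=robot.snapshot("scene");cv2.imwrite("pics/s2.png",s)
cv2.imwrite("pics/c2.png",np.hstack([cv2.resize(i[150:350,184:384],(400,400),interpolation=cv2.INTER_CUBIC),cv2.resize(s[120:240,250:370],(400,400),interpolation=cv2.INTER_CUBIC)]))
p=robot.get_obs()['tool_pos'];
print("tip",proj(c,p-[0,0,.070],1),proj(cal("scene"),p-[0,0,.07]));print("hole",proj(c,[.5856,.0863,.064],1),"hub",proj(c,[.544,.0584,.072],1))
E
```

```text
t 5.9 tcp [0.5822 0.0884 0.1727] rpy [-3.14e+00  3.00e-03  8.95e-01] F [ 0.2 -0.5 -1.4]
shift 0.5 4.0 -7.3 twist 0.3
tip (np.float64(285.1577439566526), np.float64(216.2236829249408)) (np.float64(312.7357560149868), np.float64(201.30502943455323))
hole (np.float64(287.7773204821528), np.float64(204.6453879769518)) hub (np.float64(272.6553826029741), np.float64(253.26561359573287))
```

View pics/c2.png

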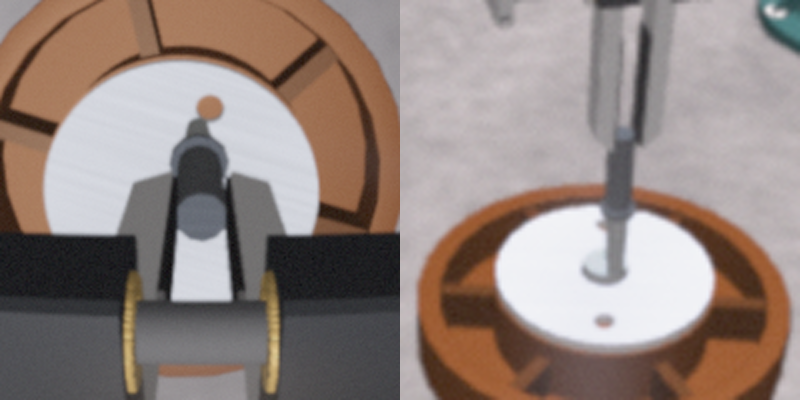

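The hole is at (288,203) and the tip at about (282,212) in the wrist picture. In the scene view the handle looks low in the fingers, so I'll check the pin's height in the grip.

```bash
python3 - <<'E'
from h import *
c=cal("wrist");s=cal("scene");p=robot.get_obs()['tool_pos'];print(p)
for d in(.03,0.02,.01,0,-.014,-.02,-.03,-.05,-.07,-.08,-.09):
    a=proj(c,p+[0,0,d],1);b=proj(s,p+[0,0,d]);print(d,"wcrop",((a[0]-184)*2,(a[1]-150)*2),"scrop",((b[0]-250)*3.333+400,(b[1]-120)*3.333))
# triangulate
def tri(w,q):
    o1,d1=ray(c,184+w[0]/2,150+w[1]/2,1);o2,d2=ray(s,250+(q[0]-400)/3.333,120+q[1]/3.333)
    d1/=np.linalg.norm(d1);d2/=np.linalg.norm(d2)
    A=np.c_[d1,-d2];t=np.linalg.lstsq(A,o2-o1,rcond=None)[0];x,y=o1+d1*t[0],o2+d2*t[1];print(((x+y)/2-p)*1e3,np.linalg.norm(x-y)*1e3)
tri((201,217),(625,132));tri((199,160),(619,208));tri((197,124),(616,279))
E
```

```text
[0.58251881 0.08666962 0.17339417]
0.03 wcrop (np.float64(198.20315467185526), np.float64(214.83352897471366)) scrop (np.float64(620.2135322594503), np.float64(132.63597834020888))
0.02 wcrop (np.float64(198.32328311944786), np.float64(202.58068594266848)) scrop (np.float64(619.0114807784519), np.float64(147.59813753891365))
0.01 wcrop (np.float64(198.43269489924762), np.float64(191.4504776686)) scrop (np.float64(617.8309893961889), np.float64(162.29193416353806))
0 wcrop (np.float64(198.53270519700743), np.float64(181.30108511097905)) scrop (np.float64(616.6714832127111), np.float64(176.72452410108997))
-0.014 wcrop (np.float64(198.65902179219745), np.float64(168.5150771878437)) scrop (np.float64(615.0823773628588), np.float64(196.50442128930075))
-0.02 wcrop (np.float64(198.70882937831925), np.float64(163.48352262817428)) scrop (np.float64(614.4132272553358), np.float64(204.83345760334697))
-0.03 wcrop (np.float64(198.78671593900935), np.float64(155.62677176212327)) scrop (np.float64(613.3134254865912), np.float64(218.52289554431252))
-0.05 wcrop (np.float64(198.92568003998463), np.float64(141.6429931506766)) scrop (np.float64(611.1699786710303), np.float64(245.20277822432865))
-0.07 wcrop (np.float64(199.04590696373532), np.float64(129.57971675468275)) scrop (np.float64(609.098274797951), np.float64(270.98966310536593))
-0.08 wcrop (np.float64(199.1001156813678), np.float64(124.15109085712783)) scrop (np.float64(608.0882101980383), np.float64(283.56212575257155))
-0.09 wcrop (np.float64(199.15087746976792), np.float64(119.07356275229012)) scrop (np.float64(607.0947712114959), np.float64(295.92764628627054))
[-0.05679504  1.06459578 31.40990417] 3.4450421323725733
[  0.21177534   1.92494788 -20.91487817] 2.5687270103684754
[ -0.54415995   3.12255211 -74.65984594] 3.2784565443664544
```

Call:
carry_out --increments '[[255,[0,4,15],0],[255,[0,0,12],0],[255,[0,0,0],0],[255,[0,0,0],0]]'

```text
time: 6.4
tool_pos: [0.5855, 0.0844, 0.1463]
ee_rot: [-3.14, 0.001, 0.891]
wrist_force: [0.0, 0.2, -1.2]
width: 0.0139
finger_force: 30.0
```

```bash
python3 - <<'E'
from h import *
c=cal("wrist");i=robot.snapshot("wrist");cv2.imwrite("pics/w3.png",i)
s=robot.snapshot("scene");cv2.imwrite("pics/s3.png",s)
cv2.imwrite("pics/c3.png",np.hstack([cv2.resize(i[170:250,244:324],(400,400),interpolation=cv2.INTER_CUBIC),cv2.resize(s[160:240,270:350],(400,400),interpolation=cv2.INTER_CUBIC)]))
to([.5856,.0863,.18],51)
p=robot.get_obs()['tool_pos'];a=proj(c,p-[0,0,.07],1);b=proj(cal("scene"),p-[0,0,.07]);print((a[0]-244)*5,(a[1]-170)*5,400+(b[0]-270)*5,(b[1]-160)*5)
E
```

```text
t 6.5 tcp [0.5864 0.0848 0.1478] rpy [ 3.141 -0.     0.892] F [ 0.5  0.  -0.6]
shift 0.6 -1.5 -32.2 twist 0.1
200.06396726816206 221.4858902351864 600.9718095661813 257.11930993351825
```

View pics/c3.png

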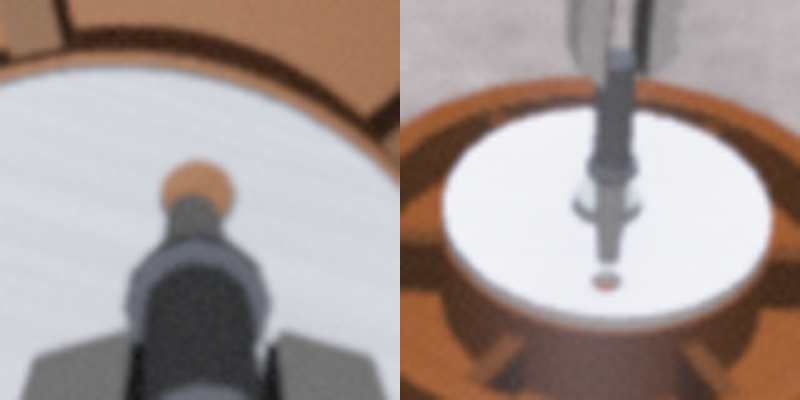

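Close view: the tip, projected straight down, lands about 1 mm from the hole centre. I'll nudge it over and descend by feel.

Call:
carry_out --increments '[[255,[0.6,0.8,0],0],[255,[0,0,6],0],[255,[0,0,5],0],[255,[0,0,2],0],[255,[0,0,0],0]]'

```text
time: 7.0
tool_pos: [0.5867, 0.0852, 0.1337]
ee_rot: [-3.14, 0.001, 0.892]
wrist_force: [1.0, 0.1, -1.5]
width: 0.0136
finger_force: 30.0
```

Call:
carry_out --increments '[[255,[0,0,2],0],[255,[0,0,0],0]]'

```text
time: 7.2
tool_pos: [0.5871, 0.0851, 0.1324]
ee_rot: [-3.141, 0.0, 0.892]
wrist_force: [-0.1, 0.0, -1.1]
width: 0.0138
finger_force: 30.0
```

Call:
carry_out --increments '[[255,[0,0,2],0],[255,[0,0,0],0]]'

```text
time: 7.4
tool_pos: [0.5871, 0.0851, 0.1304]
ee_rot: [-3.141, 0.0, 0.892]
wrist_force: [-0.8, -0.1, -1.2]
width: 0.0141
finger_force: 30.0
```

Call:
carry_out --increments '[[255,[0,0,2],0],[255,[0,0,0],0]]'

```text
time: 7.6
tool_pos: [0.587, 0.0851, 0.1283]
ee_rot: [-3.141, 0.0, 0.892]
wrist_force: [0.6, 0.9, -0.4]
width: 0.0137
finger_force: 30.0
```

Call:
carry_out --increments '[[255,[0,0,1.5],0],[255,[0,0,0],0]]'

```text
time: 7.8
tool_pos: [0.5875, 0.0851, 0.1276]
ee_rot: [3.141, -0.001, 0.892]
wrist_force: [-0.3, -0.6, 0.8]
width: 0.0134
finger_force: 30.0
```

Call:
carry_out --increments '[[255,[0,0,1],0],[255,[0,0,0],0]]'

```text
time: 8.0
tool_pos: [0.5879, 0.0852, 0.1275]
ee_rot: [3.14, -0.002, 0.892]
wrist_force: [-0.4, -0.3, 3.5]
width: 0.0138
finger_force: 30.0
```

Contact with the seat at TCP z 0.1276, with about 4 N down. Now I'll sweep counterclockwise along the arc.

Call:
carry_out --increments '[[255,[0.4,-1.4,0],0],[255,[0.4,-1.4,0],0],[255,[0,0,0],0]]'

```text
time: 8.3
tool_pos: [0.5866, 0.0873, 0.1275]
ee_rot: [3.139, -0.002, 0.892]
wrist_force: [1.1, -1.7, 6.1]
width: 0.014
finger_force: 30.0
```

Call:
carry_out --increments '[[255,[0.3,-1.4,0],0],[255,[0.3,-1.4,0],0],[255,[0,0,0],0]]'

```text
time: 8.6
tool_pos: [0.5851, 0.0891, 0.1274]
ee_rot: [3.138, -0.002, 0.892]
wrist_force: [1.8, -1.1, 5.8]
width: 0.0141
finger_force: 30.2
```

Call:
carry_out --increments '[[255,[0.2,-1.5,0],0],[255,[0.2,-1.5,0],0],[255,[0,0,0],0]]'

```text
time: 8.9
tool_pos: [0.5831, 0.0912, 0.1275]
ee_rot: [3.137, -0.002, 0.892]
wrist_force: [1.4, -1.1, 5.4]
width: 0.014
finger_force: 30.3
```

Call:
carry_out --increments '[[255,[0.1,-1.5,0],0],[255,[0.1,-1.5,0],0],[255,[0,0,0],0]]'

```text
time: 9.2
tool_pos: [0.5805, 0.0935, 0.1272]
ee_rot: [3.139, -0.001, 0.892]
wrist_force: [1.1, -2.0, 5.3]
width: 0.0139
finger_force: 30.7
```

Call:
carry_out --increments '[[255,[0,-1.5,0],0],[255,[0,-1,0],0],[255,[0,0,0],0]]'

```text
time: 9.5
tool_pos: [0.5784, 0.0953, 0.1272]
ee_rot: [3.139, -0.001, 0.892]
wrist_force: [1.1, -2.1, 6.7]
width: 0.0138
finger_force: 30.9
```

Call:
carry_out --increments '[[255,[0,-1.5,0],0],[255,[0,-1,0],0],[255,[0,0,0],0]]'

```text
time: 9.8
tool_pos: [0.5763, 0.0969, 0.1272]
ee_rot: [3.139, -0.001, 0.892]
wrist_force: [1.2, -0.9, 6.8]
width: 0.0138
finger_force: 31.0
```

Call:
carry_out --increments '[[255,[-0.1,-1.5,0],0],[255,[-0.1,-1,0],0],[255,[0,0,0],0]]'

```text
time: 10.1
tool_pos: [0.5743, 0.0982, 0.1271]
ee_rot: [3.139, -0.001, 0.892]
wrist_force: [2.4, -1.0, 6.4]
width: 0.0132
finger_force: 31.5
```

Call:
carry_out --increments '[[255,[-0.2,-1.5,0],0],[255,[-0.1,-1,0],0],[255,[0,0,0],0]]'

```text
time: 10.4
tool_pos: [0.5718, 0.0998, 0.127]
ee_rot: [3.14, -0.001, 0.892]
wrist_force: [0.8, -0.9, 5.4]
width: 0.0132
finger_force: 31.4
```

Call:
carry_out --increments '[[255,[-0.2,-1.5,0],0],[255,[-0.2,-1,0],0],[255,[0,0,0],0]]'

```text
time: 10.7
tool_pos: [0.5682, 0.1018, 0.1258]
ee_rot: [-3.139, 0.0, 0.893]
wrist_force: [0.6, 0.5, -0.3]
width: 0.0007
finger_force: 0.0
```

Call:
carry_out --increments '[[255,[-0.3,-1.5,0],0],[255,[-0.2,-1,0],0],[255,[0,0,0],0]]'

```text
time: 11.0
tool_pos: [0.566, 0.1024, 0.125]
ee_rot: [-3.14, 0.001, 0.892]
wrist_force: [0.6, 0.2, -0.6]
width: 0.0005
finger_force: 0.0
```

The pin slipped out of the jaws, which fits the off-centre grip hinted at by the 14 mm width. I'll look.

```bash
python3 - <<'E'
from h import *
i=robot.snapshot("wrist");s=robot.snapshot("scene");cv2.imwrite("pics/w4.png",i);cv2.imwrite("pics/s4.png",s);cv2.imwrite("pics/t4.png",robot.snapshot("top"))
cv2.imwrite("pics/c4.png",np.hstack([cv2.resize(i[110:290,184:364],(400,400),interpolation=cv2.INTER_CUBIC),cv2.resize(s[130:250,250:370],(400,400),interpolation=cv2.INTER_CUBIC)]))
E
```

```text
(no output)
```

View pics/c4.png

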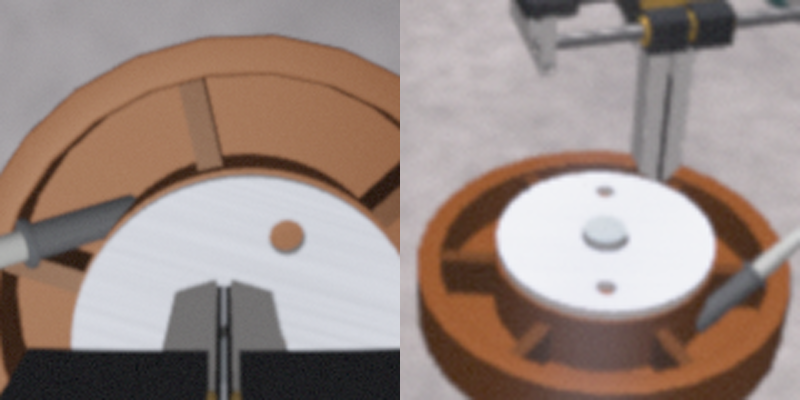

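The pin tipped out and now leans in the hub's tray: handle end at scene crop (700,325), collar (760,270), tip out over the rim. I'll measure whether the cover turned and where the pin lies.

```bash
python3 - <<'E'
from h import *
t=cal("top")
for f in("t0","t4"):
    a=cv2.imread(f"pics/{f}.png");hsv=cv2.cvtColor(a,cv2.COLOR_BGR2HSV)
    m=((hsv[...,1]<60)&(hsv[...,2]>120)).astype(np.uint8)
    n,l,st,ce=cv2.connectedComponentsWithStats(m);m=(l==l[240,250]).astype(np.uint8)
    for c in cv2.findContours(m,cv2.RETR_CCOMP,cv2.CHAIN_APPROX_NONE)[0]:
        if cv2.contourArea(c)>8:
            M=cv2.moments(c);p=onz(t,M['m10']/M['m00'],M['m01']/M['m00'],.064);print(f,cv2.contourArea(c),p.round(4),np.degrees(np.arctan2(p[1]-.0584,p[0]-.544)).round(1))
w=cv2.imread("pics/w4.png")
a=cv2.imread("pics/t4.png");s=cv2.imread("pics/s4.png")
cv2.imwrite("pics/c5.png",np.hstack([cv2.resize(a[165:305,190:330],(400,400),interpolation=cv2.INTER_CUBIC),cv2.resize(s[170:250,325:405],(400,400),interpolation=cv2.INTER_CUBIC)]))
E
```

```text
t0 3255.5 [0.5438 0.0583 0.064 ] -147.3
t0 35.0 [0.5026 0.0307 0.064 ] -146.2
t0 33.0 [0.5856 0.0863 0.064 ] 33.9
t4 3984.5 [ 0.2277 -0.4931  0.064 ] -119.8
t4 38.0 [ 0.1841 -0.4371  0.064 ] -126.0
t4 12.0 [ 0.3145 -0.4569  0.064 ] -114.0
t4 112.0 [ 0.3084 -0.5555  0.064 ] -111.0
t4 76.0 [ 0.3186 -0.4829  0.064 ] -112.6
t4 4120.5 [0.2102 0.5402 0.064 ] 124.7
t4 10.0 [ 0.338 -0.558  0.064] -108.5
t4 15.0 [0.42   0.5156 0.064 ] 105.2
t4 2019.0 [0.3699 0.5747 0.064 ] 108.6
t4 9.0 [ 0.4687 -0.2759  0.064 ] -102.7
t4 37.0 [ 0.4697 -0.2597  0.064 ] -103.1
t4 18.0 [0.5026 0.0305 0.064 ] -146.1
t4 161.5 [ 0.5096 -0.3513  0.064 ] -94.8
t4 32.5 [ 0.5362 -0.2676  0.064 ] -91.4
t4 375.5 [ 0.5043 -0.228   0.064 ] -97.9
t4 160.5 [ 0.5619 -0.3427  0.064 ] -87.4
t4 139.0 [ 0.6116 -0.2821  0.064 ] -78.8
t4 107.0 [0.6195 0.6233 0.064 ] 82.4
t4 12.5 [0.6377 0.6036 0.064 ] 80.2
t4 18.5 [0.649  0.5926 0.064 ] 78.9
t4 13.0 [0.6538 0.6203 0.064 ] 78.9
t4 12.0 [0.6703 0.6067 0.064 ] 77.0
t4 46.0 [0.6797 0.5443 0.064 ] 74.4
t4 209.0 [0.6548 0.5008 0.064 ] 75.9
t4 133.0 [0.6671 0.4629 0.064 ] 73.1
t4 13.0 [0.
[... 781 characters left out ...]
8 0.0078 0.064 ] -9.8
t4 8.5 [ 0.8439 -0.0071  0.064 ] -12.3
t4 8.5 [ 0.8585 -0.0341  0.064 ] -16.4
t4 15.5 [0.9201 0.0172 0.064 ] -6.3
t4 43.5 [0.9139 0.2906 0.064 ] 32.1
t4 46.0 [0.9201 0.0802 0.064 ] 3.3
t4 29.0 [0.9348 0.491  0.064 ] 47.9
t4 7828.0 [ 0.8628 -0.4772  0.064 ] -59.2
t4 104.5 [ 0.816  -0.5157  0.064 ] -64.7
t4 100.5 [ 0.8406 -0.4753  0.064 ] -60.9
t4 97.0 [ 0.8647 -0.4344  0.064 ] -56.9
t4 101.0 [ 0.8893 -0.3943  0.064 ] -52.7
t4 42.5 [0.9468 0.0412 0.064 ] -2.4
t4 36538.5 [0.9909 0.0911 0.064 ] 4.2
t4 8.5 [0.8289 0.1625 0.064 ] 20.1
t4 10.5 [0.8358 0.1676 0.064 ] 20.5
t4 28.0 [0.9137 0.2058 0.064 ] 21.7
t4 14.0 [0.9133 0.2315 0.064 ] 25.1
t4 24.0 [0.9589 0.4657 0.064 ] 44.5
```

View pics/c5.png

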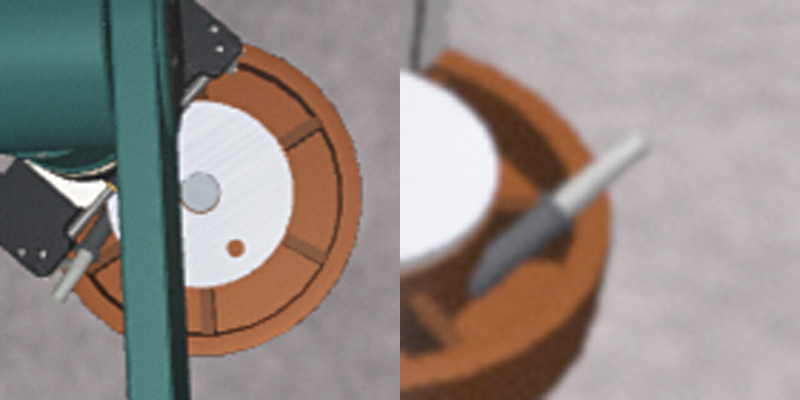

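The cover did not turn; the pin tipped in the grip instead. I'll triangulate the fallen pin.

```bash
python3 - <<'E'
from h import *
t=cal("top");s=cal("scene");w=cal("wrist")
S=lambda x,y:ray(s,325+(x-400)/5,170+y/5)
W=lambda x,y:ray(w,184+x/2.2222,110+y/2.2222,True)
T=lambda x,y:ray(t,190+x/2.857,165+y/2.857)
def tri(n,r1,r2):
    (o1,d1),(o2,d2)=r1,r2;d1=d1/np.linalg.norm(d1);d2=d2/np.linalg.norm(d2)
    q=np.linalg.lstsq(np.c_[d1,-d2],o2-o1,rcond=None)[0];x,y=o1+d1*q[0],o2+d2*q[1];print(n,((x+y)/2).round(4),np.linalg.norm(x-y).round(4))
tri("end",W(128,203),S(485,285));tri("collar",W(25,243),S(561,210));tri("tip",T(60,297),S(643,147))
E
```

```text
end [0.5379 0.135  0.0272] 0.0066
collar [0.5004 0.1497 0.052 ] 0.0034
tip [0.4605 0.1639 0.069 ] 0.0065
```

Call:
carry_out --increments '[[163,[0,0,-40],0],[163,[0,0,-30],-8],[163,[0,0,0],-8.4],[163,[0,0,0],-8.4],[163,[0,0,0],-8.4],[163,[0,0,0],-8.4],[163,[0,0,0],-8.4],[163,[0,0,0],-8.4]]'

```text
time: 11.95
tool_pos: [0.5668, 0.1022, 0.196]
ee_rot: [-3.141, -0.0, 1.917]
wrist_force: [-0.6, 0.6, 0.0]
width: 0.0338
finger_force: 0.0
```

Call:
carry_out --increments '[[163,[0,0,0],-8.4],[163,[0,0,0],-8.4],[163,[0,0,0],-8.4],[163,[0,0,0],-8.4],[163,[0,0,0],-8.4],[163,[0,0,0],-8.4],[163,[0,0,0],0],[163,[0,0,0],0]]'

```text
time: 12.75
tool_pos: [0.5668, 0.1023, 0.196]
ee_rot: [3.141, -0.0, 2.788]
wrist_force: [0.8, -0.1, 0.1]
width: 0.0337
finger_force: 0.0
```

```bash
python3 - <<'E'
from h import *
to([.487,.1544,.0645],159.5); print(robot.get_obs()['width'])
c=cal("wrist");i=robot.snapshot("wrist");s=robot.snapshot("scene");cv2.imwrite("pics/w6.png",i)
cv2.imwrite("pics/s6.png",s)
for n,p in(("end",[.538,.135,.03]),("col",[.5004,.1497,.052]),("tip",[.4605,.164,.069])):print(n,np.round(proj(c,p,1),1))
cv2.imwrite("pics/c6.png",np.hstack([cv2.resize(i[130:270,214:354],(400,400),interpolation=cv2.INTER_CUBIC),cv2.resize(s[170:250,325:405],(400,400),interpolation=cv2.INTER_CUBIC)]))
E
```

```text
t 12.75 tcp [0.5668 0.1023 0.196 ] rpy [ 3.141 -0.     2.788] F [ 0.8 -0.1  0.1]
shift 93.0 21.3 131.5 twist 0.2
0.033720869728636034
end [301.5 159.2]
col [303.5 123. ]
tip [304.1  81.2]
```

View pics/c6.png

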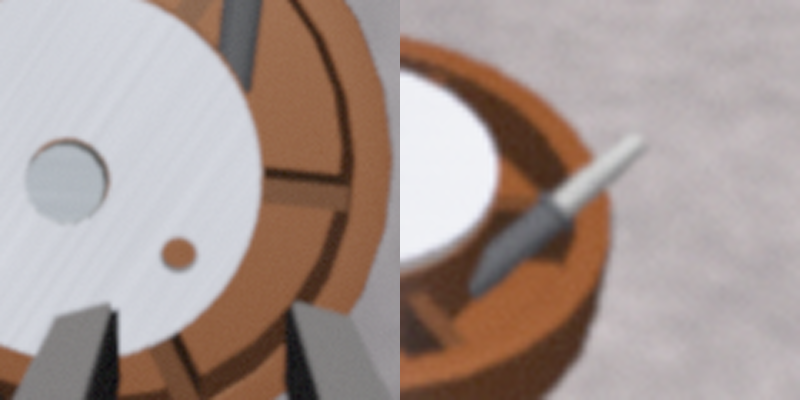

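The pin is unmoved: handle end at wrist crop (245,85), as predicted within 1–2 px. I'll grip its shank and lift it out of the tray.

Call:
carry_out --increments '[[163,[31,7,0],0],[163,[31,7,20],0],[163,[31,6,40],0],[163,[0,0,40],0],[163,[0,0,25],0],[163,[0,0,6.5],0],[255,[0,0,0],0],[255,[0,0,0],0]]'

```text
time: 13.65
tool_pos: [0.4883, 0.1528, 0.0671]
ee_rot: [3.14, 0.003, 2.79]
wrist_force: [0.2, -0.1, 0.2]
width: 0.0215
finger_force: 0.0
```

Call:
carry_out --increments '[[255,[0,0,0],0],[255,[0,0,0],0],[255,[0,0,0],0]]'

```text
time: 13.95
tool_pos: [0.4877, 0.1527, 0.0664]
ee_rot: [3.14, 0.002, 2.791]
wrist_force: [-0.5, -0.1, 0.4]
width: 0.0011
finger_force: 0.0
```

Missed: the jaws shut empty. I'll raise the tool and measure the pin again with masks.

Call:
carry_out --increments '[[163,[0,0,0],0],[163,[0,0,0],0],[163,[0,0,-30],0],[163,[-30,0,-40],0],[163,[-40,0,-20],0],[163,[-20,0,0],0]]'

```text
time: 14.55
tool_pos: [0.5757, 0.121, 0.16]
ee_rot: [3.138, 0.008, 2.79]
wrist_force: [-0.3, -0.5, 0.7]
width: 0.0337
finger_force: 0.0
```

```bash
cat > seg.py <<'E'
from h import *
def grey(img,box):
    x0,x1,y0,y1=box
    h=cv2.cvtColor(img,cv2.COLOR_BGR2HSV)[y0:y1,x0:x1];return h
def show(img,x0,x1,y0,y1,step=2):
    h=cv2.cvtColor(img,cv2.COLOR_BGR2HSV)
    for y in range(y0,y1,step):
        r=''
        for x in range(x0,x1,step):
            H,S,V=h[y,x]; r+='#' if (S<70 and V<115) else ('o' if S>100 else ('W' if V>165 else '.'))
        print(y,r)
E
python3 - <<'E'
from seg import *
s6=cv2.imread("pics/s6.png");s7=robot.snapshot("scene");w=robot.snapshot("wrist");cv2.imwrite("pics/s7.png",s7);cv2.imwrite("pics/w7.png",w)
d=cv2.absdiff(s6,s7)[165:260,320:410].sum(2);print("changed px",(d>60).sum(),np.argwhere(d>60).min(0) if (d>60).any() else '',np.argwhere(d>60).max(0) if (d>60).any() else '')
for s in(s6,s7):
  for x,y in((341,227),(349,220),(357,212),(361,205),(367,203),(372,200)):print(s[y,x],end=' ')
  print()
print(robot.get_obs()['tool_pos'],robot.get_obs()['width'])
c=cal("wrist")
for n,p in(("end",[.538,.135,.03]),("col",[.5004,.1497,.052]),("tip",[.4605,.164,.069])):print(n,np.round(proj(c,p,1),1))
E
```

```text
changed px 175 [0 2] [13 29]
[84 81 82] [87 81 83] [121 119 119] [199 200 202] [179 180 179] [158 157 158] 
[83 82 83] [89 85 85] [123 119 120] [201 202 203] [183 184 182] [159 157 160] 
[0.57350775 0.12065064 0.15556001] 0.033767793563756365
end [284.2 162.1]
col [285.1 121.2]
tip [284.7  73.5]
```

```bash
python3 - <<'E'
from seg import *
w=cv2.imread("pics/w7.png");show(w,246,326,40,186,4)
g=cv2.cvtColor(w,cv2.COLOR_BGR2GRAY)
for y in (60,75,90,105,120,135,150): print(y,g[y,256:316:2])
E
```

```text
40 ....................
44 ....................
48 ....................
52 ....................
56 ....................
60 ....................
64 ....................
68 ....................
72 .........WW.........
76 oooo.....WW.........
80 oooooo...W..........
84 oooooooo.W..........
88 oooooooo.W..........
92 oooooooo.W....WWW...
96 ooooooooWW.oo.W.....
100 ooooooo.WW.ooo.W....
104 ooooooo.WW.oooo.....
108 oooooo..WW.ooooo....
112 oooooo..WW.ooooooWW.
116 ooooo.##W..#ooooo.W.
120 oooo.o.####.oooooo..
124 oooo..o####oooooooo.
128 Woo..oo####oooooooo.
132 WW.oooo####ooooooooo
136 WWWWooo###.ooooooooo
140 WWWWWoo###.ooooooooo
144 WWWWWW.###oooooooooo
148 WWWWWW.###oooooooooo
152 WWWWWWW.##oooooooooo
156 WWWWWWWW.#oooooooooo
160 WWWWWWWW.#oooooooooo
164 WWWWWWWWWooooooooooo
168 WWWWWWWWW.oooooooooo
172 WWWWWWWWWWoooooooooo
176 WWWWWWWWWWoooooooooo
180 WWWWWWWWWWoooooooooo
184 WWWWWWWWWW.ooooooooo
60 [159 156 157 154 154 151 149 152 151 152 150 152 153 153 156 155 157 157
 158 159 158 158 157 155 154 156 156 156 157 155]
75 [127 131 138 148 159 162 163 162 162 157 159 146 160 175 180 170 147 148
 157 159 159 158 155 156 156 157 154 156 154 158]
90 [ 79 114 132 138 139 137 135 137 136 138 139 161 177 180 169 153 133 150
 161 160 160 161 161 160 163 165 163 163 162 161]
105 [137 134 136 136 139 137 135 129 122 125 157 169 171 170 162 142 122 132
 130 131 130 126 129 125 118 146 160 160 161 160]
120 [134 129 123 121 118 118 117 109  87  94 103 104  99  99  97  91  83  88
 121 116  77  81 122 129 127 127 123 125 124 121]
135 [173 124  94  70 115 127 124 121  87  93 102  99  97  91  80  86 120 126
 124 123 123 122 125 123 121  82  72 116 122 121]
150 [215 211 212 211 212 211 211 188 128  80  96  98  93  80  74 113 121 117
 118 121 118 120 120 119 118 118 118 119 110  60]
```

```bash
python3 - <<'E'
from seg import *
s=cv2.imread("pics/s7.png");show(s,334,382,190,236,2)
c=cal("wrist");sc=cal("scene")
E
```

```text
190 WW#oooooooWWWWWWWWWWWWWW
192 WWW#oooooooWWWWWWWWWWWWW
194 WWWW.oooooooWWWWWWWWWWWW
196 WWWWWooooooooWWWWWWWWWWW
198 WWWWW#ooooooooWWWWWWWWWW
200 WWWWW.oooooooooWWWW.WWWW
202 WWWWWWoooooooo.WWW.WWWWW
204 WWWWWWoooooooWWWW.WWWWWW
206 WWWWWWooooo..WWW.WWWWWWW
208 WWWWW.oooo#.WW..WWWWWWWW
210 WWWWWoooo##WW..ooWWWWWWW
212 WWWW.ooo####..oooWWWWWWW
214 WWWWooo##.###ooooWWWWWWW
216 WWW.o.######.ooooWWWWWWW
218 W..o.#.####ooooooWWWWWWW
220 .ooo#.####oooooo.WWWWWWW
222 ooo.####oooooooo.WWWWWWW
224 ooo####ooooooooo.WWWWWWW
226 oo.##.ooooooooooWWWWWWWW
228 oo.#ooooooooooo#WWWWWWWW
230 ooooooooooooooo.WWWWWWWW
232 ooooooooooooooo.WWWWWWWW
234 oooooooooooooo.WWWWWWWWW
```

```bash
cat >> seg.py <<'E'
def tri(r1,r2):
    (o1,d1),(o2,d2)=r1,r2;d1=d1/np.linalg.norm(d1);d2=d2/np.linalg.norm(d2)
    q=np.linalg.lstsq(np.c_[d1,-d2],o2-o1,rcond=None)[0];x,y=o1+d1*q[0],o2+d2*q[1];return ((x+y)/2).round(4),np.linalg.norm(x-y).round(4)
E
python3 - <<'E'
from seg import *
w1=robot.snapshot("wrist");c=cal("wrist");s=cal("scene");cv2.imwrite("pics/w8.png",w1)
print(robot.get_obs()['tool_pos'])
show(w1,262,302,60,180,3)
for n,a,b in(("end",(278.5,161),(341,228)),("col",(281,118),(357,211)),("tip",(283,72),(373,198))):
    print(n,tri(ray(c,*a,True),ray(s,*b)), [onz(c,*a,z,True).round(4)[:2] for z in(.02,.04,.06)],[onz(s,*b,z).round(4)[:2] for z in(.02,.04,.06)])
E
```

```text
[0.57161025 0.12135725 0.15472356]
60 ..............
63 ..............
66 ..............
69 ..............
72 ..............
75 .......WW.....
78 .WW....WW.....
81 o......WW.....
84 ooo....WW.....
87 ooooo.WW......
90 ooooo.WW......
93 ooooo.WW......
96 ooooo.WW.....W
99 ooooo.WW..o.WW
102 ooooo.WW..oo..
105 oooo..WW..ooo.
108 oooo..WW..oooo
111 ooo...WW..oooo
114 ooo...WW.ooooo
117 oo.##WWW.#oooo
120 oo.##.W..##ooo
123 ...#######oooo
126 .ooo#####ooooo
129 .ooo#####ooooo
132 .ooo#####ooooo
135 oooo#####ooooo
138 oooo#####ooooo
141 oooo#####ooooo
144 Woo.####.ooooo
147 WWo#####.ooooo
150 WWWo####.ooooo
153 WWW..###oooooo
156 WWWW.###oooooo
159 WWWWWo##oooooo
162 WWWWW.##oooooo
165 WWWWWWo.oooooo
168 WWWWWW.ooooooo
171 WWWWWWWooooooo
174 WWWWWWW.oooooo
177 WWWWWWWWoooooo
end (array([0.5327, 0.1321, 0.0188]), np.float64(0.004)) [array([0.5334, 0.1303]), array([0.532 , 0.1311]), array([0.5307, 0.132 ])] [array([0.5333, 0.1345]), array([0.553 , 0.1437]), array([0.5727, 0.1528])]
col (array([0.4939, 0.1479, 0.0496]), np.float64(0.0001)) [array([0.4923, 0.1481]), array([0.4934, 0.1479]), array([0.4945, 0.1478])] [array([0.461 , 0.1344]), array([0.4832, 0.1435]), array([0.5054, 0.1527])]
tip (array([0.4568, 0.1637, 0.0705]), np.float64(0.0004)) [array([0.4473, 0.1668]), array([0.4511, 0.1655]), array([0.4549, 0.1642])] [array([0.3947, 0.1414]), array([0.4192, 0.1503]), array([0.4437, 0.1592])]
```

```bash
python3 - <<'E'
from h import *
to([.475,.156,.0625],157)
E
```

```text
t 14.7 tcp [0.5716 0.1214 0.1547] rpy [-3.141e+00 -1.000e-03  2.790e+00] F [ 0.7 -0.  -0.5]
shift 102.6 -0.8 92.2 twist 2.9
```

Call:
carry_out --increments '[[163,[35,0,0],2.5],[163,[35,-0.5,10],0],[163,[32,0,20],0],[163,[0,0,30],0],[163,[0,0,22],0],[163,[0,0,7],0],[163,[0,0,2],0],[163,[0,0,0],0]]'

```text
time: 15.5
tool_pos: [0.4765, 0.1592, 0.0649]
ee_rot: [3.141, 0.0, 2.748]
wrist_force: [-0.3, 0.4, 0.1]
width: 0.034
finger_force: 0.0
```

```bash
python3 - <<'E'
from h import *
to([.475,.156,.0625],157)
E
```

```text
t 15.5 tcp [0.4765 0.1592 0.0649] rpy [3.141 0.    2.748] F [-0.3  0.4  0.1]
shift 0.2 -3.6 2.4 twist 0.4
```

Call:
carry_out --increments '[[163,[0,-3,1],0],[163,[0,0,1],0],[163,[0,0,0],0],[255,[0,0,0],0],[255,[0,0,0],0],[255,[0,0,0],0],[255,[0,0,0],0],[255,[0,0,0],0]]'

```text
time: 16.3
tool_pos: [0.4753, 0.1563, 0.0623]
ee_rot: [3.142, -0.0, 2.748]
wrist_force: [0.9, -0.3, 0.7]
width: 0.0008
finger_force: 0.0
```

```bash
python3 - <<'E'
from seg import *
s=robot.snapshot("scene");w=robot.snapshot("wrist");cv2.imwrite("pics/s9.png",s);cv2.imwrite("pics/w9.png",w)
p=robot.get_obs()['tool_pos'];c=cal("wrist");sc=cal("scene");t=p-[0,0,.014]
print("fingertip in scene",proj(sc,t),"wrist",proj(c,t,1))
show(s,330,400,150,236,2)
show(w,240,330,110,240,3)
E
```

```text
fingertip in scene (np.float64(364.35063094780077), np.float64(208.6503577099396)) wrist (np.float64(282.3459706952793), np.float64(230.72511144842474))
150 WWWWWWWWWWWW.#####.###.o#######oooW
152 WWWWWWWWWWWW.####.######oo#####o...
154 WWWWWWWWWWWWW.###.#######oo########
156 WWWWWWWWWWWWWWW#######oo.#oo.######
158 WWWWWWWWWWWWWWWW.####o..####o######
160 WWWWWWWWWWWWWWWWW.###o##.##..######
162 WWWWWWWWWWWWWWWWWW.##o.##....######
164 WWWWWWWWWWWWWWWWWW..##..##..WW#####
166 WWWWWWWWWWWWWWWWWW.......###....###
168 WWWWWWWWWWWWWWWWWW........W##...###
170 WWWWWWWWWWWWWWWWWW........WW.#.....
172 WWWWWWWWWWWWWWWWW..#.....WWWW......
174 WWWWWWWWWWWWWWWWW..#.....WWWW....#.
176 WWWWWWWWWWWWWWWWW..#.....WWWW......
178 .WWWWWWWWWWWWWWWW..#.....WWWW......
180 ooo.WWWWWWWWWWWWW.......WWWWW....WW
182 ooooo.WWWWWWWWWW..#.....WWWWWWWWWWW
184 ooooooooWWWWWWWW..#.....WWWWWWWWWWW
186 W.oooooooWWWWWWW..#.....WWWWWWWWWWW
188 WWW.oooooooWWWWW..#.....WWWWWWWWWWW
190 WWWW#ooooooo.WWW.......WWWWWWWWWWWW
192 WWWWW#oooooooWWW.......WWWWWWWWWWWW
194 WWWWWW.ooooooo.WW....WWWWWWWWWWWWWW
196 WWWWWWWooooooooWWW.WWWW
[... 1612 characters left out ...]

182 ......WWW.....................
185 ...W..WWWW....................
188 ..W.WWWWWW....................
191 ....WW..W.....................
194 oo#.............W.............
197 oooooo#.......W.WW............
200 oooooooo#.....WWWW........WW..
203 oooooooooo#...WWWWW.....WWWW..
206 oooooooooooo#..WWW.W...WWWWWW.
209 oooooooooooooo#..W..WWWWWWWW..
212 ooooooooooooo.......WWWWWWW.WW
215 oooooooooooo#..WW......WWWW...
218 oooooooooooo#..W..o.......W...
221 oooooooooooo..WWW.oo#.........
224 oooooooooooo..WWW.ooo#........
227 oooooooooooo..WWW.oooo....WWWW
230 oooooooooooo.WWW..oooooo..WWWW
233 oooooooooooo.WWWW.ooooooo.WWWW
236 oooooooooooo..WW..oooooooo.WWW
239 ooooooooo#....##......oooo..WW
```

```bash
python3 - <<'E'
from h import *
print(robot.tcp_to_tips,[a for a in dir(robot) if a[0]!='_'])
sc=cal("scene");p=robot.get_obs()['tool_pos']
for d in(-.014,0,.01,.02,.025,.03):print(d,np.round(proj(sc,p+[0,0,d]),1))
E
```

```text
0.014 ['IKError', 'close_job', 'get_calibration', 'get_obs', 'snapshot', 'tcp_to_tips']
-0.014 [364.4 208.7]
0 [365.3 203.8]
0.01 [366.  200.3]
0.02 [366.7 196.7]
0.025 [367.1 194.8]
0.03 [367.4 193. ]
```

The scene view shows the real fingertips about 39 mm higher than TCP−14 mm (row 195, not 209). That explains the shallow first grip and both misses. I'll open and go that much lower, checking force.

Call:
carry_out --increments '[[163,[0,0,0],0],[163,[0,0,0],0],[163,[0,0,0],0],[163,[0,0,10],0],[163,[0,0,10],0],[163,[0,0,8],0],[163,[0,0,0],0]]'

```text
time: 17.1
tool_pos: [0.4737, 0.1559, 0.032]
ee_rot: [-3.139, -0.004, 2.747]
wrist_force: [0.0, -1.1, -0.4]
width: 0.0338
finger_force: 0.0
```

Call:
carry_out --increments '[[163,[0,0,5],0],[163,[0,0,0],0]]'

```text
time: 17.3
tool_pos: [0.475, 0.1562, 0.0287]
ee_rot: [-3.141, -0.001, 2.747]
wrist_force: [0.3, 0.0, 0.5]
width: 0.0338
finger_force: 0.0
```

Call:
carry_out --increments '[[163,[0,0,3],0],[163,[0,0,0],0]]'

```text
time: 17.5
tool_pos: [0.4753, 0.1563, 0.0262]
ee_rot: [3.142, -0.0, 2.747]
wrist_force: [-0.2, 0.8, -0.2]
width: 0.0336
finger_force: 0.0
```

Call:
carry_out --increments '[[163,[0,0,1.5],0],[255,[0,0,0],0],[255,[0,0,0],0],[255,[0,0,0],0],[255,[0,0,0],0]]'

```text
time: 18.0
tool_pos: [0.4753, 0.1562, 0.0249]
ee_rot: [-3.142, -0.0, 2.748]
wrist_force: [0.6, 0.0, -0.2]
width: 0.0116
finger_force: 29.8
```

Gripped at 11.6 mm, on the taper. I'll lift and carry it to the open bench between hub and block.

Call:
carry_out --increments '[[255,[0,0,-20],0],[255,[0,0,-30],0],[255,[0,0,-30],0],[255,[-13.6,-34,-5],0],[255,[-13.6,-34,0],0],[255,[-13.6,-34,0],0],[255,[-13.6,-34,0],0],[255,[-13.6,-34,0],0]]'

```text
time: 18.8
tool_pos: [0.4725, -0.028, 0.1096]
ee_rot: [3.141, -0.0, 2.748]
wrist_force: [-0.2, -0.1, -0.9]
width: 0.0112
finger_force: 29.8
```

Call:
carry_out --increments '[[255,[-13.6,-34,0],0],[255,[-13.6,-34,0],0],[255,[-13.6,-34,0],0],[255,[0,0,20],0],[255,[0,0,20],0],[255,[0,0,20],0],[255,[0,0,10],0],[255,[0,0,0],0]]'

```text
time: 19.6
tool_pos: [0.4699, -0.136, 0.0379]
ee_rot: [3.141, -0.004, 2.747]
wrist_force: [-0.6, -0.1, -1.7]
width: 0.0111
finger_force: 29.8
```

```bash
python3 - <<'E'
from seg import *
s=robot.snapshot("scene");cv2.imwrite("pics/s10.png",s);w=robot.snapshot("wrist");cv2.imwrite("pics/w10.png",w)
o=robot.get_obs();p=o['tool_pos'];print(p,o['width'],o['wrist_force'],o['finger_force'])
sc=cal("scene");print(proj(sc,p+[0,0,.025]))
x,y=map(int,proj(sc,p+[0,0,.03]));show(s,x-50,x+50,y-30,y+40,2)
E
```

```text
[ 0.47171242 -0.13665288  0.04031538] 0.011421030100983966 [ 0.90397408 -0.35929002 -0.79116993] 29.801047681539785
(np.float64(263.0865129010834), np.float64(156.55712983295257))
124 WWWWWWWWWWWWWWWWWWWW##o..#############...WWWWWWWWW
126 WWWWWWW.WWWWWWWWWWWW.#o##.########......WWWWWWWWWW
128 WWWWWWWWW.WWWWWWWWWWW.####.####.......#.WWWWWWWWWW
130 WWWWW.....WWWWWWWWWWWW...#............#.WWWWWWWWWW
132 WWWWWW....WWWWWWWWWWWW..#...............WWWWWWWWWW
134 WWWWWW....WWWWWWWWWWWW.##...##.........WWWWWWWWWWW
136 WWWWWW....WWWWWWWWWWWW.##..........WWWWWWWWWWWWWWW
138 WWWWWW....WWWWWWWWWWWW.##.......WWWWWWWWWWWWWWWWWW
140 WWWWWW....WWWWWWWWWWWW.##....WWWWWWWWWWWWWWWWWWWWW
142 WWWWWWW...WWWWW.WWWWWW.##....WWWWWWWWWWWWWWWWWWWWW
144 WWWWWWWWWWWWW.##WWWWWW..#....WWWWWWWWWWWWWWWWWWWWW
146 WWWWWWWWWWW.####WWWWWWW.#....WWWWWWWWWWWWWWWWWWWWW
148 WWWWWWWWW.######WWWWWWW.#....WWWWWWWWWWWWWWWWWWWWW
150 WWWWWWW.########WWWWWWW.#....WWWWWWWWWWWWWWWWWWWWW
152 WWWWW.##########.WWWWWW......WWWWWWWWWWWWWWWWWWWWW
154 WWW.############.WWWWWWWW....WWWWWWWWWWWWWWWWWWWWW
156 W.##############.WWWWWWWW....WWWWWWW
[... 304 characters left out ...]
WWWWW..###.WWWWWWWWWWWWWWWWWWWWWWWWWWWWW
170 ######..WWWWWW.####.WWWWWWWWWWWWWWWWWWWWWWWWWWWWWW
172 ####..WWWWWWW..###.WWWWWWWWWWWWWWWWWWWWWWWWWWWWWWW
174 ##..WWWWWWWWWW.##WWWWWWWWWWWWWWWWWWWWWWWWWWWWWWWWW
176 ..WWWWWWWWWWWWW.WWWWWWWWWWWWWWWWWWWWWWWW...ooooooo
178 WWWWWWWWWWWWWWWWWWWWWWWWWWWWWWWWWWWWWooooooooooooo
180 WWWWWWWWWWWWWWWWWWWWWWWWWWWWWWWWW.oooooooo..###..#
182 WWWWWWWWWWWWWWWWWWWWWWWWWWWWWWW.oooooooo.#.WWWWWWW
184 WWWWWWWWWWWWWWWWWWWWWWWWWWWWW.ooooooooo.WWWWWWWWWW
186 WWWWWWWWWWWWWWWWWWWWWWWWWWWWooooooooo#WWWWWWWWWWWW
188 WWWWWWWWWWWWWWWWWWWWWWWWWWWooooooooo.WWWWWWWWWWWWW
190 WWWWWWWWWWWWWWWWWWWWWWWWWWooooooooo.WWWWWWWWWWWWWW
192 WWWWWWWWWWWWWWWWWWWWWWWWWooooooooo.WWWWWWWWWWWWWWW
```

Call:
carry_out --increments '[[255,[0,0,10],0],[255,[0,0,10],0],[255,[0,0,5],0],[255,[0,0,5],0],[255,[0,0,0],0]]'

```text
time: 20.2
tool_pos: [0.4715, -0.1367, 0.0094]
ee_rot: [3.142, 0.0, 2.748]
wrist_force: [0.4, 0.1, -0.8]
width: 0.0113
finger_force: 30.0
```

Call:
carry_out --increments '[[255,[0,0,5],0],[255,[0,0,5],0],[255,[0,0,0],0]]'

```text
time: 20.5
tool_pos: [0.4713, -0.1366, -0.0008]
ee_rot: [3.141, -0.0, 2.747]
wrist_force: [-0.1, -0.1, 0.1]
width: 0.011
finger_force: 29.9
```

Call:
carry_out --increments '[[255,[0,0,5],0],[255,[0,0,5],0],[255,[0,0,0],0]]'

```text
time: 20.8
tool_pos: [0.4709, -0.1365, -0.0112]
ee_rot: [3.142, -0.001, 2.748]
wrist_force: [0.3, -0.2, 0.6]
width: 0.0111
finger_force: 30.0
```

Call:
carry_out --increments '[[255,[0,0,4],0],[255,[0,0,4],0],[255,[0,0,0],0],[180,[0,0,0],0],[163,[0,0,0],0],[163,[0,0,0],0],[163,[0,0,0],0]]'

```text
time: 21.5
tool_pos: [0.4714, -0.1366, -0.0181]
ee_rot: [3.141, 0.0, 2.748]
wrist_force: [-0.6, 0.7, -1.3]
width: 0.0338
finger_force: 0.0
```

Call:
carry_out --increments '[[163,[0,0,-30],0],[163,[0,0,-45],0],[163,[0,0,-45],0],[163,[-40,0,0],0],[163,[-28,0,0],0],[163,[0,0,0],0],[163,[0,0,0],0]]'

```text
time: 22.2
tool_pos: [0.5337, -0.1626, 0.1011]
ee_rot: [3.141, -0.002, 2.747]
wrist_force: [-0.4, 0.1, -0.4]
width: 0.0342
finger_force: 0.0
```

```bash
python3 - <<'E'
from seg import *
w=robot.snapshot("wrist");s=robot.snapshot("scene");cv2.imwrite("pics/w11.png",w);cv2.imwrite("pics/s11.png",s)
o=robot.get_obs();p=o['tool_pos'];print(p,o['width'],o['ee_rot'][2])
c=cal("wrist");q=proj(c,np.r_[p[:2],.009],1);print(q)
show(w,190,370,20,260,4)
E
```

```text
[ 0.53312805 -0.16227515  0.10126381] 0.03375842058917756 2.7475571528651526
(np.float64(282.85457321675557), np.float64(206.53804325411468))
20 .........WW..................................
24 .............................................
28 .............................................
32 WWW..........W...............................
36 WWWW........WW............W.............WW...
40 WWWWWW......WW.............W.............WWW.
44 WWWWWWWW..WWWW...............................
48 .WWWWWWW...WWW...............................
52 WWWWWW....WWWW...............................
56 WWWWWWW..WWW.W..W............................
60 WWWWWW....WWW................................
64 WWWWW..W.WWW.................................
68 WWWW...W.W....W.............WWWW.............
72 WWWW...WWWW...WWW.....WW...WWWWWWW...........
76 WWWWWWWWWWWW.WWW....W..WW.WWWWWWWW...........
80 .WWWWWWWWW.WWWWWWWWWW.W.W..WWWWWWWW..........
84 WWWWWWWWWWW.WWWWWWWWW.....WWWWWWWW...........
88 .WWWWWWWWW.WWWWWWWWWW...WWWWWW...............
92 WWWWWWWWW.WWWWWWWWWWWW..WWW.W................
96 WWWWWWWW...WWWWWWWWW.W.W
[... 1321 characters left out ...]

204 ###...........W..WW...#..#WWWWWWW......WWWWWW
208 ####..................#..#WWWWWWWWW...WWWWWWW
212 ####..................#..#WWWWWWWWWWWWWWWWWWW
216 ####...............WW.#..#.WWWWWWWWWWWWWWWWWW
220 #####............WWWW.....WWWWWWWWWWWWWWWWWWW
224 #####...........WW.WW....WWWWWWWWWWWWWWW..WW.
228 #####.............WWWWW..WWWWWWWWWWWWWWW.....
232 ######...........W..WW...WWWWWWWWWWWWWWW.....
236 ######..............WWW...WWWWWW.....WWWW....
240 W#####..WW......#..........WWWW#......WWWWWW.
244 W######.WW.....##.....WW..W.WWW##......W.WWWW
248 W.#####.W......##......WW.W..WW##.....W.WWWW.
252 WW#####........##....W.WWWW..W.##.......WW...
256 WW######.......##W.W...WWWW....###...........
```

The wrist mask shows the handle lying at cols 278–292, rows 166–218, with the jaw centre 12 mm from its end. I'll descend and grip.

Call:
carry_out --increments '[[163,[0,1.5,30],0],[163,[0,0,40],0],[163,[0,0,30],0],[163,[0,0,15],0],[163,[0,0,6],0],[163,[0,0,0],0],[163,[0,0,0],0]]'

```text
time: 23.0
tool_pos: [0.536, -0.1619, -0.0173]
ee_rot: [3.142, 0.003, 2.748]
wrist_force: [-0.2, 0.9, 0.3]
width: 0.0341
finger_force: 0.0
```

Call:
carry_out --increments '[[163,[0,0,2],0],[255,[0,0,0],0],[255,[0,0,0],0],[255,[0,0,0],0],[255,[0,0,0],0],[255,[0,0,0],0]]'

```text
time: 23.6
tool_pos: [0.535, -0.1615, -0.0208]
ee_rot: [3.142, 0.001, 2.747]
wrist_force: [-0.3, 0.5, 1.1]
width: 0.0149
finger_force: 29.9
```

Call:
carry_out --increments '[[255,[0,0,-30],0],[255,[0,0,-40],0],[255,[0,0,-20],0],[216,[0,0,0],0],[216,[0,0,0],0]]'

```text
time: 24.1
tool_pos: [0.5343, -0.1612, 0.068]
ee_rot: [3.141, -0.001, 2.748]
wrist_force: [-0.5, 0.4, -1.9]
width: 0.0152
finger_force: 29.9
```

Call:
carry_out --increments '[[214,[0,0,0],0],[214,[0,0,0],0]]'

```text
time: 24.3
tool_pos: [0.5333, -0.1608, 0.0664]
ee_rot: [3.141, -0.004, 2.747]
wrist_force: [-1.4, -0.8, -1.1]
width: 0.0153
finger_force: 15.3
```

Call:
carry_out --increments '[[213,[0,0,0],0],[213,[0,0,0],0]]'

```text
time: 24.5
tool_pos: [0.5342, -0.1612, 0.0679]
ee_rot: [3.141, -0.002, 2.748]
wrist_force: [-0.2, -0.1, -2.4]
width: 0.0159
finger_force: 7.9
```

Call:
carry_out --increments '[[213,[0,0,0],0],[213,[0,0,0],0],[213,[0,0,0],0]]'

```text
time: 24.8
tool_pos: [0.5347, -0.1614, 0.0688]
ee_rot: [3.142, 0.0, 2.747]
wrist_force: [1.0, -0.5, -0.9]
width: 0.0159
finger_force: 7.9
```

```bash
python3 - <<'E'
from seg import *
s=robot.snapshot("scene");cv2.imwrite("pics/s12.png",s)
o=robot.get_obs();p=o['tool_pos'];print(p,o['width'],o['finger_force'])
sc=cal("scene")
for n,d in(("tips",[0,0,.025]),("lvltip",np.array([-.081,.034,.031])),("hang",[0,0,-.055])):print(n,np.round(proj(sc,p+d)))
x,y=map(int,proj(sc,p+[0,0,.0]));show(s,x-40,x+50,y-40,y+40,2)
E
```

```text
[ 0.53475963 -0.16139475  0.06890005] 0.015643157779173213 7.926415354013443
tips [238. 154.]
lvltip [270. 143.]
hang [240. 181.]
122 WWWWWWWWWWWWW.#.o#.######.........WWWWWWWWWWW
124 WWWWWWWWWWWWWWW.#.#.............#.WWWWWWWWWWW
126 WWWWWWWWWWWWWWW....................WWWWWWWWWW
128 WWWWWWWWWWWWWWW..##...............WWWWWWWWWWW
130 WWWWWWWWWWWWW....##..#..........WWWWWWWWWWWWW
132 WWWWWWWWWWWWW....##..........WWWWWWWWWWWWWWWW
134 WWWWWWWWWWWWW....##......WWWWWWWWWWWWWWWWWWWW
136 WWWWWWWWWWWWW.....#.....WWWWWWWWWWWWWWWWWWWWW
138 WWWWWWWWWWWWWW....#.....WWWWWWWWWWWWWWWWWWWWW
140 oWWWWWWWWWWWWW....#.....WWWWWWWWWWWWWWWWWWWWW
142 WWWWWWWWWWWWWW....#.....WWWWWWWWWWWWWWWWWWWWW
144 WWWWWWWWWWWWWWWWW.#.....WWW..WWWWW...WWWWWWWW
146 .WWWWWWWWWWWWWWWW.##........#WW...WWWWWWWWWWW
148 .WWWWWWWWWWWWWWW..##......####..WWWWWWWWWWWWW
150 WWWWW..WWWWWWW..####....#####.WWWWWWWWWWWWWWW
152 WWWW...WWWWW..#####.....##.W.WWWWWWWWWWWWWWWW
154 WWWWWWWWWW..########.....WWWWWWWWWWWWWWWWWWWW
156 .WWWWWWW..##########.###WWWWWWWWWWWWWWWWWWWWW
158 ##.WWW..################WWWWWWWWWWWWWWWWWWWWW
160 ###...##########
[... 329 characters left out ...]

174 ...#######..WWWWWWWWWWWWWWWWWWWWWWWWWWWWWWWWW
176 WW..####.WWWWWWWWWWWWWWWWWWWWWWWWWWWWWWWWWWWW
178 WWWW.#..WWWWWWWWWWWWWWWWWWWWWWWWWWWWWWWWWWWW.
180 WWWWWWWWWWWWWWWWWWWWWWWWWWWWWWWWWWWWWWWWWoooo
182 WWWWWWWWWWWWWWWWWWWWWWWWWWWWWWWWWWWWWW.oooooo
184 WWWWWWWWWWWWWWWWWWWWWWWWWWWWWWWWWWWWWoooooooo
186 WWWWWWWWWWWWWWWWWWWWWWWWWWWWWWWWWWWWoooooooo#
188 W.WWWWWWWWWWWWWWWWWWWWWWWWWWWWWWWWooooooooo#W
190 ..WWWWWWWWWWWWWWWWWWWWWWWWWWWWWWWooooooooo#WW
192 ..WWWWWWWWWWWWWWWWWWWWWWWWWWWWWWooooooooooWWW
194 WW.WWWWWWWWWWWWWWWWWWWWWWWWWWWW.ooooooooo.WWW
196 W.WWWWWWWWWWWWWWWWWWWWWWWWWWWWWooooooooooWWWW
198 WWWWWWWWWWWWWWWWWWWWWWWWWWWWWWoooooooooooWWWW
200 WWWWWWWWWWWWWWWWWWWWWWWWWWWWWWooooooooooWWWWW
```

At about 8 N the pin still stays level, so I'll use a quick upward start with a soft stop to help it swing tip-down.

Call:
carry_out --increments '[[213,[0,0,-50],0],[213,[0,0,-35],0],[213,[0,0,-24],0],[213,[0,0,-16],0],[213,[0,0,-10],0],[213,[0,0,-5],0],[213,[0,0,-2],0],[213,[0,0,0],0]]'

```text
time: 25.65
tool_pos: [0.5344, -0.1612, 0.2099]
ee_rot: [3.141, -0.002, 2.747]
wrist_force: [-0.5, 1.3, -1.6]
width: 0.0153
finger_force: 6.9
```

```bash
python3 - <<'E'
from seg import *
s=robot.snapshot("scene");cv2.imwrite("pics/s13.png",s)
o=robot.get_obs();p=o['tool_pos'];print(p,o['width'],o['finger_force'])
sc=cal("scene")
for n,d in(("tips",[0,0,.025]),("lvltip",np.array([-.081,.034,.031])),("hang",[0,0,-.055])):print(n,np.round(proj(sc,p+d)))
x,y=map(int,proj(sc,p+[0,0,.0]));show(s,x-40,x+50,y-36,y+36,2)
E
```

```text
[ 0.53428793 -0.16123354  0.20963595] 0.015591474464144143 6.852453276515007
tips [234.  99.]
lvltip [270.  89.]
hang [237. 132.]
73 Woooooooooooooo.##.....WWWWWWWWWWWWWWWWWWWWWW
75 WWW...ooooooooo.##......WWWWWWWWWWWWWWWWWWWWW
77 ...WW..oooooooo..#......WWWWWWWWWWWWWWWWWWWWW
79 oooo..ooooooooo#.##.....WWWWWWWWWWWWWWWWWWW.W
81 ooooooooooooooo..##.....WWWWWWWW.WWWWW.WWWWWW
83 ooooooooooooooo..##.....WWWWWW.....WWWWWWWWWW
85 ooooooooooooooo..##.......WW.....WWWWWWWWWWWW
87 ..ooooooooooo....##.......W......WWWWWWWWWWWW
89 W.......oooo#.W..##.............WWWWWWWWWWWWW
91 WWWWWWW......WW..##......WW......WWWWWWWWWWWW
93 WWWWWWW..WW......##...........WWWWWWWWWWWWWWW
95 WWWWWWW.....................WWWW.WWWWWWWWWWWW
97 .W.W.W............#.......WWWW...WWWWWWWWWWWW
99 W.................#..##...WWWWWWWWWWWWWWWWWWW
101 WWWWWW.............####...WWW.WWWWWWWWWWWWWWW
103 .WWW.WW.............####.WWWW..WWWWWWWWWWWWWW
105 W.WWWW..............#####...WWWWWWWWWWWWWWWWW
107 W.WWW................#####..WWWWWWWWWWWWWWWWW
109 WWWWW.................#####.WWWWWWWWWWWWWWWWW
111 WW.W...............W.W.####.WWWWWWWWWWWWWWWWW
113 ..............WWWW.WWW.####.WWWWWWWWWWWWWWWWW
115 WW...W......WWWWWWWWWWW..#...WWWWWWWWWWWWWWWW
117 WW...WWWW.WWWWWWWWWWWWWWW....WWWWWWWWWWWWWWWW
119 ...W.WWWWWWWWWWWWWWWWWWWWW.#..WWWWWWWWWWWWWWW
121 WWWWWWWWWWWWWWWWWWWWWWWWWWW....WWWWWWWWWWWWWW
123 WWWWWWWWWWWWWWWWWWWWWWWWWWWW...WWWWWWWWWWWWWW
125 WWWWWWWWWWWWWWWWWWWWWWWWWWWWW..WWWWWWWWWWWWWW
127 oWWWWWWWWWWWWWWWWWWWWWWWWWWWWWWWWWWWWWWWWWWWW
129 oWWWWWWWWWWWWW.....WWWWWWWWWWWWWWWWWWWWWWWWWW
131 oWWWWWWWWWWWWW.....WWWWWWWWWWWWWWWWWWWWWWWWWW
133 oWWWWWWWWWWWWWW....WWWWWWWWWWWWWWWWWWWWWWWWWW
135 oWWWWWWWWWWWWWW....WWWWWWWWWWWWWWWWWWWWWWWWWW
137 oWWWWWWWWWWWWWW....WWWWWWWWWWWWWWWWWWWWWWWWWW
139 ooWWWWWWWWWWWWW....WWWWWWWWWWWWWWWWWWWWWWWWWW
141 ooWWWWWWWWWWWWW....WWWWWWWWWWWWWWWWWWWWWWWWWW
143 ooWWWWWWWWWWWWWWWW.WWWW..WWWWWWWWWWWWWWWWWWWW
```

The pin swung to about 35° from vertical. One sideways jerk should bring it nearer.

Call:
carry_out --increments '[[213,[40,0,0],0],[213,[28,0,0],0],[213,[18,0,0],0],[213,[11,0,0],0],[213,[6,0,0],0],[213,[3,0,0],0],[255,[0,0,0],0],[255,[0,0,0],0]]'

```text
time: 26.5
tool_pos: [0.4373, -0.1209, 0.2106]
ee_rot: [3.141, -0.0, 2.747]
wrist_force: [0.4, -0.2, 0.2]
width: 0.0145
finger_force: 30.0
```

```bash
cat >> seg.py <<'E'
def chk(tag,s=2):
    i=robot.snapshot("scene");cv2.imwrite(f"pics/{tag}.png",i)
    o=robot.get_obs();p=o['tool_pos'];print(p,o['width'],o['finger_force'])
    sc=cal("scene")
    for n,d in(("tips",[0,0,.025]),("hang",[0,0,-.055])):print(n,np.round(proj(sc,p+d)))
    x,y=map(int,proj(sc,p+[0,0,.0]));show(i,x-30,x+40,y-16,y+36,s)
E
python3 -c "
from seg import *
chk('s14')"
```

```text
[ 0.43725561 -0.12091338  0.21059808] 0.015100232014528423 29.99971032142639
tips [276.  89.]
hang [276. 121.]
83 WWWWW....WWW.##.....WWWWWWWWWWWWWWW
85 .WW....WWWWW........WWWWWWWWWW.WWWW
87 .......WWWWW.##.....WWWWWWWWWWW....
89 .......WWWWWW##....WWWWWWWWWWWWW.W.
91 ........WWWWW.###WWWWWWWWWWWWWWWWWW
93 .....WWWWWWWW.###.WWWWWWWWWWWWWWWWW
95 ...WWWWWWWWWW.###.WWWWWWWWWWWWWWWWW
97 .WWW..WWWWWWW.###.WWWWWWWWWWWWWWWWW
99 .WWWWWWWWWWWW.###.WWWWWWWWWWWWWWWWW
101 .WWW.WWWWWWWWW###.WWWWWWWWWWWWWWWWW
103 .WWW.WWWWWWWWW###.WWWWWWWWWWWWWWWWW
105 ..WWWWWWWWWWW.####.WWWWWWWWWWWWWWWW
107 .WWWWWWWWWWWW.####WWWWWWWWWWWWWWWWW
109 .WWWW.WWWWWWWW.#..WWWWWWWWWWWWWWWWW
111 WWWWWWWWWWWWWWW...WWWWWWWWWWWWWWWWW
113 WWWWWWWWWWWWWWW...WWWWWWWWWWWWWWWWW
115 WWWWWWWWWWWWWWW.#.WWWWWWWWWWWWWWWWW
117 WWWWWWWWWWWWWWW...WWWWWWWWWWWWWWWWW
119 WWWWWWWWWWWWWWW...WWWWWWWWWWWWWWWWW
121 WWWWWWWWWWWWWWWW..WWWWWWWWWWWWWWWWW
123 WWWWWWWWWWWWWWWW..WWWWWWWWWWWWWWWWW
125 WWWWWWWWWWWWWWWWWWWWWWWWWWWWWWWWWWW
127 WWWWWWWWWWWWWWWWWWWWWWWWWWWWWWWWWWW
129 WWWWWWWWWWWWWWWWWWWWWWWWWWWWWWWWWWW
131 WWWWWWWWWWWWWWWWWWWWWWWWWWWWWWWWWWW
133 WWWWWWWWWWWWWWWWWWWWWWWWWWWWWWWWWWW
```

The pin now hangs tip-down, at most about 7° off. I'll put it back in the block's hole to regrasp deeper.

Call:
carry_out --increments '[[255,[-15,-10,0],0],[255,[-28,-18,5],0],[255,[-28,-18,5],0],[255,[-28,-18,10],0],[255,[-28,-18,15],0],[255,[-18,-10,15],0],[255,[-8,-5,10],0],[255,[0,0,0],0]]'

```text
time: 27.35
tool_pos: [0.5401, -0.2691, 0.1477]
ee_rot: [3.141, -0.005, 2.747]
wrist_force: [-0.4, 0.0, -1.4]
width: 0.0147
finger_force: 30.0
```

```bash
python3 - <<'E'
from seg import *
w=robot.snapshot("wrist");c=cal("wrist");cv2.imwrite("pics/w15.png",w)
t=robot.snapshot("top");cv2.imwrite("pics/t15.png",t)
p=robot.get_obs()['tool_pos'];print(p)
print("tip exp",proj(c,p+[0,0,-.057],1),"hole",proj(c,[.5365,-.2675,.06],1),"bolt",proj(c,[.469,-.261,.107],1))
show(w,240,330,140,260,3)
chk('s15')
sc=cal("scene");print("hole in scene",proj(sc,[.5365,-.2675,.06]))
E
```

```text
[ 0.54065158 -0.26840321  0.1508517 ]
tip exp (np.float64(282.9390261664647), np.float64(216.55302681606776)) hole (np.float64(282.2357794453637), np.float64(203.15324803527272)) bolt (np.float64(255.24992628365786), np.float64(131.40720925634287))
140 WWWWWWWWWWWWWWWWWWW...........
143 WWWWWWWWWWWWWWWWWWW...........
146 WWWWWWWWWWWWWWWWWWW...........
149 WWWWWWWWWWWWWWWWWWWW..........
152 WWWWWWWWWWWWWWWWWWWW..........
155 WWWWWWWWWWWWWWWWWWWW..........
158 WWWWWWWWWWWWWWWWWWWWW.........
161 WWWWWWWWWWWWWWWWWWWWW.........
164 WWWWWWWWWWWWWWWWWWWWW.........
167 WWWWWWWWWWWWWWWWWWWWW.........
170 WWWWWWWWWWWWWWWWWWWWWW........
173 .WWWWWWWWWWWWWWWWWWWWW........
176 .WWWWWWWWWWWWWWWWWWWWW........
179 ..WWWWWWWWWWWWWWWWWWWWW.......
182 ..WWWWWWWWWWWWWWWWWWWWW.......
185 ..WWWWWWWWWWWWWWWWWWWWW.......
188 ..WWWWWWWWWWWWWWWWWWWWWW......
191 ...WWWWWWWWWWWWWWWWWWWWW......
194 ...WWWWWWWWWWWWWWWWWWWWW......
197 ...WWWWWWWWW.WWW.WWWWWWW......
200 ....WWWWWWWW#.WW..WWWWWWW.....
203 ....WWWWWWW.##..#.WWWWWWW.....
206 ....WWWWWWW.##..#.WWWWWWW.....
209 .....WWWWWWW#..##.WWWWWWW.....
212 .....WW
[... 1077 characters left out ...]
WW.###.WWWWWWWWWWW.WWWW
126 .....WWWWoooWW.###.WWWWWWWWWWWWWWWW
128 W....WWWWoooWW.###.WWWWWWWWW...WWWW
130 W.WWWWWWWoooWWW....WWWWWW......WWWW
132 WWoooWWWWWoo.WWW...WWWWWWW.....WWWW
134 WWoooWWWWWoooWWW...WWWWWWW.....WWWW
136 WW.oooWWWWoooWWW....WWWWWW.....WWWW
138 .WWoooWWWWoooWWWW.#.WWWWWWW....WWWW
140 WWWooo.WWWooooWWW...WWWWWWW....WWWW
142 ...ooo.WWWoooWWWW...WWWWWWW...WWWWW
144 .WWooo.WWWWooWWWWWWWWWWWWWWWWWWWW.#
146 WWWooooWWWWoo.WWWWWWWWWWWWWWWWW..##
148 .WWooooWWWWoo.WWWWWWWWWWWWWWW..####
150 ..WoooooWWWWWWWWWW..WWWWWWW..######
152 ..WooooWWW.WWWWWW...WWWWW..########
154 WWWoooo.WW..WWWWWWWWWWW..##########
hole in scene (np.float64(208.333864190858), np.float64(151.88492317902845))
```

```bash
python3 - <<'E'
from seg import *
c=cal("wrist");s=cal("scene");p=robot.get_obs()['tool_pos']
for a in((284,200),(284,204)):
    q=tri(ray(c,*a,True),ray(s,208,141.5));print(q,"rel mm",((q[0]-p)*1e3).round(1))
to([.5365,-.2675,.14])
E
```

```text
(array([ 0.5321, -0.2647,  0.0895]), np.float64(0.0052)) rel mm [ -8.8   3.7 -62.2]
(array([ 0.5339, -0.2648,  0.0905]), np.float64(0.0022)) rel mm [ -7.    3.6 -61.2]
t 27.5 tcp [ 0.5409 -0.2684  0.1517] rpy [3.141e+00 1.000e-03 2.748e+00] F [-0.4 -0.3 -0.3]
shift 4.4 -0.9 11.7 twist None
```

Call:
carry_out --increments '[[255,[-4,-0.8,0],0],[255,[0,0,12],0],[255,[0,0,12],0],[255,[0,0,6],0],[255,[0,0,5],0],[255,[0,0,0],0]]'

```text
time: 28.1
tool_pos: [0.5435, -0.2708, 0.1143]
ee_rot: [3.141, -0.003, 2.747]
wrist_force: [-0.7, 0.3, -1.4]
width: 0.0148
finger_force: 30.0
```

Call:
carry_out --increments '[[255,[0,0,5],0],[255,[0,0,5],0],[255,[0,0,0],0]]'

```text
time: 28.4
tool_pos: [0.5437, -0.2711, 0.1049]
ee_rot: [3.142, -0.002, 2.747]
wrist_force: [-0.3, -0.2, -0.6]
width: 0.015
finger_force: 30.0
```

Inside the hole with no contact force. I'll continue down while easing the grip upright.

Call:
carry_out --increments '[[255,[1.5,0,5],0],[255,[1.5,0,5],0],[255,[1.5,0,5],0],[255,[1,0,5],0],[255,[0,0,0],0]]'

```text
time: 28.9
tool_pos: [0.5386, -0.269, 0.0847]
ee_rot: [3.142, -0.001, 2.747]
wrist_force: [-0.2, -0.6, -1.7]
width: 0.0151
finger_force: 30.0
```

Call:
carry_out --increments '[[255,[1,0,4],0],[255,[0.5,0,4],0],[255,[0,0,2],0],[255,[0,0,0],0]]'

```text
time: 29.3
tool_pos: [0.5384, -0.2692, 0.0788]
ee_rot: [-3.141, 0.003, 2.748]
wrist_force: [-2.6, 0.9, 9.1]
width: 0.0147
finger_force: 30.0
```

Collar seated on the block. I'll open, turn the tool to yaw ~51° and regrip deep.

Call:
carry_out --increments '[[163,[0,0,-2],0],[163,[0,0,0],0],[163,[0,0,0],8.5],[163,[0,0,0],8.5],[163,[0,0,0],8.5],[163,[0,0,0],8.5],[163,[0,0,0],8.5],[163,[0,0,0],8.5]]'

```text
time: 30.1
tool_pos: [0.5377, -0.2681, 0.077]
ee_rot: [-3.141, -0.001, 1.851]
wrist_force: [-0.3, -0.2, 0.1]
width: 0.0337
finger_force: 0.0
```

Call:
carry_out --increments '[[163,[0,0,0],8.5],[163,[0,0,0],8.5],[163,[0,0,0],8.5],[163,[0,0,0],8.5],[163,[0,0,0],8.5],[163,[0,0,0],8.5],[163,[0,0,0],4.5],[163,[0,0,0],0]]'

```text
time: 30.9
tool_pos: [0.5377, -0.2682, 0.0771]
ee_rot: [-3.141, -0.0, 0.889]
wrist_force: [-0.4, 0.5, -0.9]
width: 0.034
finger_force: 0.0
```

```bash
python3 - <<'E'
from seg import *
to([.537,-.268,.045],51)
i=robot.snapshot("scene");w=robot.snapshot("wrist");cv2.imwrite("pics/s16.png",i);cv2.imwrite("pics/w16.png",w)
c=cal("wrist");print(proj(c,[.537,-.268,.114],1)); show(w,240,330,180,300,3)
E
```

```text
t 30.9 tcp [ 0.5377 -0.2682  0.0771] rpy [-3.141 -0.     0.889] F [-0.4  0.5 -0.9]
shift -0.3 -0.7 32.1 twist -0.1
(np.float64(281.7304265079529), np.float64(262.10147029864777))
180 .............#####.W.#........
183 ............####.WWWW.........
186 ..........#####.WWWWWW#.......
189 .........####.WWWWWWWW........
192 .......#####WWWWWWWWWWW.......
195 .....#####.WWWWWWWWWWWWW#.....
198 ....####.WWWWWWWWWWWWWWW......
201 ..#####.WWWWWWWWWWWWWWWWW.....
204 .####.WWWWWWWWWWWWWWWWWWWW#...
207 ####.WWWWWWWWWWWWWWWWWWWWW....
210 ##.WWWWWWWWWWWWWWWWWWWWWWWW#..
213 #.WWWWWWWWWWWWWWWWWWWWWWWWW...
216 WWWWWWWWWWWWWWWWWWWWWWWWWWWW..
219 WWWWWWWWWWWWW.##..WWWWWWWWWWW#
222 WWWWWWWWWWW.####.#.WWWWWWWWWW.
225 WWWWWWWWWW.########.WWWWWWWWWW
228 WWWWWWWWWW.########.WWWWWWWWWW
231 WWWWWWWWWW.#########.WWWWWWWWW
234 WWWWWWWWWW.#########.WWWWWWWWW
237 W.....WWWW.#########WWWWW.....
240 ######WWWW.########.WWWWW#####
243 ######WWWWW########.WWWWW#####
246 ######WWWWW########.WWWWW####.
249 ######WWWWW########.WWWWW#####
252 ######WWWW.##.....##WWWWW#####
255 ######WWWW.##.#...##WWWWW#####
258 ######WWWW..#.#....#WWWW.#####
261 ######WWWW..#..#..#.WWW..#####
264 ####.#WWWW..........W....#####
267 #####.WWWWW.##...........#####
270 ###.#.WWWWWW.............#####
273 #####WWWWWWWWW...........#####
276 #####WWWWWWWWW............####
279 #####WWWWWWWW.............####
282 ####.WWWWWW...............#.##
285 ##o#.WWWW.................####
288 ####WWWW..................####
291 ##o#WW.....................###
294 ####.....................oo###
297 ###.....................oooo##
```

Pin stands in the block, top face at about (285,260), centred between the fingers. I'll descend and grip deep.

Call:
carry_out --increments '[[163,[0,0,15],0],[163,[0,0,12],0],[163,[0,0,4],0],[163,[0,0,0],0],[255,[0,0,0],0],[255,[0,0,0],0],[255,[0,0,0],0],[255,[0,0,0],0]]'

```text
time: 31.8
tool_pos: [0.5381, -0.2687, 0.0475]
ee_rot: [3.141, -0.0, 0.889]
wrist_force: [-0.2, 0.7, 0.7]
width: 0.0156
finger_force: 30.0
```

Call:
carry_out --increments '[[255,[0,0,-20],0],[255,[0,0,-30],0],[255,[0,0,-30],0],[255,[0,0,0],0]]'

```text
time: 32.2
tool_pos: [0.5405, -0.2702, 0.1325]
ee_rot: [3.131, -0.001, 0.889]
wrist_force: [0.3, -0.5, -1.2]
width: 0.0153
finger_force: 30.0
```

```bash
python3 - <<'E'
from h import *
to([.5856,.0863,.115],51);print(robot.get_obs()['width'])
E
```

```text
t 32.2 tcp [ 0.5405 -0.2702  0.1325] rpy [ 3.131e+00 -1.000e-03  8.890e-01] F [ 0.3 -0.5 -1.2]
shift 305.2 -189.8 17.5 twist -0.1
0.015329751575825844
```

Call:
carry_out --increments '[[255,[38,-23.5,0],0],[255,[38,-23.5,0],0],[255,[38,-23.5,0],0],[255,[38,-23.5,0],0],[255,[38,-23.5,0],0],[255,[38,-23.5,0],0],[255,[38,-23.5,0],0],[255,[39,-24,0],0]]'

```text
time: 33.0
tool_pos: [0.5829, 0.0887, 0.1249]
ee_rot: [-3.14, 0.002, 0.889]
wrist_force: [0.0, 0.0, -1.2]
width: 0.0156
finger_force: 30.0
```

Call:
carry_out --increments '[[255,[0,0,10],0],[255,[0,0,10],0],[255,[0,0,0],0],[255,[0,0,0],0]]'

```text
time: 33.4
tool_pos: [0.583, 0.0855, 0.1055]
ee_rot: [-3.14, 0.002, 0.887]
wrist_force: [1.1, 0.2, -1.2]
width: 0.0155
finger_force: 30.0
```

```bash
python3 - <<'E'
from seg import *
w=robot.snapshot("wrist");c=cal("wrist");i=robot.snapshot("scene");cv2.imwrite("pics/w17.png",w);cv2.imwrite("pics/s17.png",i)
to([.587,.0852,.107],51);p=robot.get_obs()['tool_pos']
print("tip",proj(c,p-[0,0,.033],1),"tip down at cover",proj(c,np.r_[p[:2],.064],1),"hole",proj(c,[.587,.0852,.064],1))
sc=cal("scene");print("scene tip",proj(sc,p-[0,0,.033]),"at cover",proj(sc,np.r_[p[:2],.064]),"hole",proj(sc,[.587,.0852,.064]))
show(w,254,320,176,250,2);show(i,286,340,175,222,2)
E
```

```text
t 33.5 tcp [0.5839 0.0856 0.1069] rpy [ 3.141 -0.     0.887] F [-0.4  0.2 -1.8]
shift 1.6 2.7 -0.1 twist -0.2
tip (np.float64(283.6373717981174), np.float64(226.56739155648242)) tip down at cover (np.float64(283.6550093326766), np.float64(223.05850721258892)) hole (np.float64(287.0739733476489), np.float64(221.04539991423187))
scene tip (np.float64(311.0680073579419), np.float64(212.38449406108643)) at cover (np.float64(310.7876948109629), np.float64(215.95144709113248)) hole (np.float64(309.78816880055865), np.float64(216.64387434302205))
176 ooooooooooooooooooooooooooooooooo
178 ooooooooooooooooooooooooooooooooo
180 ooooooooooooooooooooooooooooooooo
182 .oooooooooooooooooooooooooooooooo
184 ooooooooooooooooooooooooooooooooo
186 ooooooooooooooooooooooooooooooooo
188 ooooWWWWWWWoooooooooooooooooooooo
190 ......WWW......WWoooooooooooooooo
192 WWWWWWWWWWWWWWWW....ooooooooooooo
194 WWWWWWWWWWWWWWWWWWWWW..oooooooooo
196 WWWWWWWWWWWWWWWWWWWWWWW...ooooooo
198 WWWWWWWWWWWWWWWWWWWWWWWWWW..ooooo
200 WWWWWWWWWWWWWWWWWWWWWWWWWWWW..ooo
202 WWWWWWWWWWWWWWWWWWWWWWWWWWWWWW.oo
204 WWWWWWWWWWWWWWWWWW
[... 919 characters left out ...]
 oooooooo.....####...ooooWWW
181 ooooo.#......####...oooooo.
183 ooo..WWWW....####...#oooooo
185 o.WWWWWWW....####..WWW.oooo
187 .WWWWWWWWW...####..WWWWW.oo
189 WWWWWWWWWW...####.WWWWWWW.o
191 WWWWWWWWWWW..##..WWWWWWWWW.
193 WWWWWWWWWWWW.###WWWWWWWWWWW
195 WWWWWWWWWWW.....WWWWWWWWWWW
197 WWWWWWWWWWWW..#WWWWWWWWWWWW
199 WWWWWWWWWWWW...WWWWWWWWWWWW
201 WWWWWWWWWWWW...WWWWWWWWWWWW
203 WWWWWWWWWWW.....WWWWWWWWWWW
205 WWWWWWWWWWWW...WWWWWWWWWWWW
207 WWWWWWWWWWWW..WWWWWWWWWWWWW
209 WWWWWWWWWWWW..WWWWWWWWWWWWW
211 WWWWWWWWWWWW..WWWWWWWWWWWWW
213 WWWWWWWWWWWWWWWWWWWWWWWWWWW
215 WWWWWWWWWWWWWWWWWWWWWWWWWWW
217 ..WWWWWWWWWWWWWWWWWWWWWWWW.
219 o...WWWWWWWWWWWWWWWWWWWW..o
221 ooo...WWWWWWWWWWWWWWWW...oo
```

Call:
carry_out --increments '[[255,[1.3,0.5,3],0],[255,[0,0,4],0],[255,[0,0,3],0],[255,[0,0,0],0]]'

```text
time: 33.9
tool_pos: [0.5845, 0.0876, 0.096]
ee_rot: [-3.141, 0.001, 0.889]
wrist_force: [-0.5, 0.1, -0.8]
width: 0.0153
finger_force: 30.0
```

Call:
carry_out --increments '[[255,[0,0,2],0],[255,[0,0,2],0],[255,[0,0,0],0]]'

```text
time: 34.2
tool_pos: [0.5847, 0.0878, 0.0924]
ee_rot: [-3.141, 0.0, 0.889]
wrist_force: [-1.3, 1.0, -0.4]
width: 0.0155
finger_force: 30.0
```

Call:
carry_out --increments '[[255,[0,0,2],0],[255,[0,0,0],0]]'

```text
time: 34.4
tool_pos: [0.5848, 0.0877, 0.0906]
ee_rot: [-3.141, 0.0, 0.889]
wrist_force: [-0.5, 0.2, -1.3]
width: 0.0157
finger_force: 30.0
```

Call:
carry_out --increments '[[255,[0,0,1.5],0],[255,[0,0,0],0]]'

```text
time: 34.6
tool_pos: [0.5851, 0.0877, 0.0895]
ee_rot: [3.141, -0.0, 0.889]
wrist_force: [0.0, -0.2, -1.7]
width: 0.0155
finger_force: 30.0
```

Call:
carry_out --increments '[[255,[0,0,1],0],[255,[0,0,0],0]]'

```text
time: 34.8
tool_pos: [0.5852, 0.0878, 0.0894]
ee_rot: [3.141, -0.001, 0.889]
wrist_force: [-1.8, -0.0, 4.3]
width: 0.0152
finger_force: 30.0
```

Call:
carry_out --increments '[[255,[0.4,-1.4,0],0],[255,[0.4,-1.4,0],0],[255,[0,0,0],0]]'

```text
time: 35.1
tool_pos: [0.5844, 0.0896, 0.0894]
ee_rot: [3.138, -0.001, 0.889]
wrist_force: [1.6, -3.0, 5.2]
width: 0.0156
finger_force: 30.0
```

Call:
carry_out --increments '[[255,[0.2,-1.5,0],0],[255,[0.2,-1.5,0],0],[255,[0,0,0],0]]'

```text
time: 35.4
tool_pos: [0.5825, 0.0917, 0.0894]
ee_rot: [3.138, -0.001, 0.888]
wrist_force: [1.4, -3.5, 5.1]
width: 0.0154
finger_force: 30.0
```

Call:
carry_out --increments '[[255,[0.2,-1.5,0],0],[255,[0.2,-1.5,0],0],[255,[0,0,0],0]]'

```text
time: 35.7
tool_pos: [0.5805, 0.0939, 0.0894]
ee_rot: [3.138, -0.001, 0.888]
wrist_force: [2.2, -2.1, 5.8]
width: 0.0154
finger_force: 30.0
```

Call:
carry_out --increments '[[255,[0.1,-1.5,0],0],[255,[0.1,-1,0],0],[255,[0,0,0],0]]'

```text
time: 36.0
tool_pos: [0.5787, 0.0956, 0.0894]
ee_rot: [3.138, -0.002, 0.888]
wrist_force: [1.8, -2.3, 5.4]
width: 0.0156
finger_force: 30.0
```

Call:
carry_out --increments '[[255,[0,-1.5,0],0],[255,[0,-1,0],0],[255,[0,0,0],0]]'

```text
time: 36.3
tool_pos: [0.5769, 0.0972, 0.0894]
ee_rot: [3.138, -0.002, 0.888]
wrist_force: [2.9, -3.4, 5.2]
width: 0.0153
finger_force: 30.0
```

Call:
carry_out --increments '[[255,[-0.1,-1.5,0],0],[255,[-0.1,-1,0],0],[255,[0,0,0],0]]'

```text
time: 36.6
tool_pos: [0.5748, 0.0988, 0.0894]
ee_rot: [3.138, -0.002, 0.888]
wrist_force: [2.5, -3.3, 4.9]
width: 0.0154
finger_force: 30.0
```

Call:
carry_out --increments '[[255,[-0.2,-1.5,0],0],[255,[-0.1,-1,0],0],[255,[0,0,0],0]]'

```text
time: 36.9
tool_pos: [0.5726, 0.1002, 0.0894]
ee_rot: [3.138, -0.002, 0.889]
wrist_force: [2.8, -2.4, 6.7]
width: 0.0158
finger_force: 30.0
```

Call:
carry_out --increments '[[255,[-0.2,-1.5,0],0],[255,[-0.2,-1,0],0],[255,[0,0,0],0]]'

```text
time: 37.2
tool_pos: [0.5705, 0.1016, 0.0894]
ee_rot: [3.138, -0.002, 0.889]
wrist_force: [1.3, -2.2, 5.4]
width: 0.0154
finger_force: 30.0
```

Call:
carry_out --increments '[[255,[-0.2,-1.5,0],0],[255,[-0.2,-1,0],0],[255,[0,0,0],0]]'

```text
time: 37.5
tool_pos: [0.5681, 0.103, 0.0893]
ee_rot: [3.139, -0.002, 0.889]
wrist_force: [2.3, -2.3, 5.6]
width: 0.0155
finger_force: 30.0
```

Call:
carry_out --increments '[[255,[-0.3,-1.5,0],0],[255,[-0.2,-1,0],0],[255,[0,0,0],0]]'

```text
time: 37.8
tool_pos: [0.5632, 0.1049, 0.087]
ee_rot: [-3.138, 0.001, 0.889]
wrist_force: [1.2, -1.2, -0.5]
width: 0.0155
finger_force: 30.0
```

Dropped into the hub hole (z 0.087, vertical force gone). I'll descend in steps, following the forces.

Call:
carry_out --increments '[[255,[0,0,2],0],[255,[0,0,2],0],[255,[0,0,0],0]]'

```text
time: 38.1
tool_pos: [0.5633, 0.1046, 0.0827]
ee_rot: [-3.139, 0.002, 0.889]
wrist_force: [0.1, -0.6, -1.1]
width: 0.0153
finger_force: 30.0
```

Call:
carry_out --increments '[[255,[0,0,2],0],[255,[0,0,2],0],[255,[0,0,0],0]]'

```text
time: 38.4
tool_pos: [0.5638, 0.1044, 0.0795]
ee_rot: [-3.14, 0.001, 0.889]
wrist_force: [1.2, 0.2, -0.7]
width: 0.0155
finger_force: 30.0
```

Call:
carry_out --increments '[[255,[0,0,2],0],[255,[0,0,2],0],[255,[0,0,2],0],[255,[0,0,0],0]]'

```text
time: 38.8
tool_pos: [0.5642, 0.1043, 0.0739]
ee_rot: [-3.141, 0.001, 0.889]
wrist_force: [-0.0, 0.3, -1.1]
width: 0.0156
finger_force: 30.0
```

Call:
carry_out --increments '[[255,[0,0,2],0],[255,[0,0,2],0],[255,[0,0,0],0]]'

```text
time: 39.1
tool_pos: [0.5643, 0.1043, 0.0699]
ee_rot: [-3.141, 0.0, 0.889]
wrist_force: [0.2, -0.1, -2.0]
width: 0.0155
finger_force: 30.0
```

Call:
carry_out --increments '[[255,[0,0,2],0],[255,[0,0,2],0],[255,[0,0,0],0]]'

```text
time: 39.4
tool_pos: [0.5643, 0.1043, 0.0659]
ee_rot: [-3.141, 0.0, 0.889]
wrist_force: [-0.2, 0.1, -1.6]
width: 0.0155
finger_force: 30.0
```

Call:
carry_out --increments '[[255,[0,0,2],0],[255,[0,0,2],0],[255,[0,0,0],0]]'

```text
time: 39.7
tool_pos: [0.5643, 0.1043, 0.0619]
ee_rot: [-3.141, 0.0, 0.889]
wrist_force: [-0.9, 0.5, -1.5]
width: 0.0154
finger_force: 30.0
```

Call:
carry_out --increments '[[255,[0,0,1.5],0],[255,[0,0,1.5],0],[255,[0,0,0],0]]'

```text
time: 40.0
tool_pos: [0.5643, 0.1044, 0.059]
ee_rot: [-3.141, 0.0, 0.889]
wrist_force: [-0.6, 0.5, -2.2]
width: 0.0153
finger_force: 30.0
```

Call:
carry_out --increments '[[255,[0,0,1.5],0],[255,[0,0,1.5],0],[255,[0,0,0],0]]'

```text
time: 40.3
tool_pos: [0.5643, 0.1045, 0.056]
ee_rot: [-3.141, 0.0, 0.889]
wrist_force: [-0.5, 1.6, -1.7]
width: 0.0154
finger_force: 30.0
```

Call:
carry_out --increments '[[255,[0,0,1.5],0],[255,[0,0,1.5],0],[255,[0,0,0],0]]'

```text
time: 40.6
tool_pos: [0.5643, 0.1045, 0.053]
ee_rot: [-3.141, -0.0, 0.889]
wrist_force: [-2.0, 1.4, -0.9]
width: 0.0152
finger_force: 30.0
```

Call:
carry_out --increments '[[255,[0,0,1],0],[255,[0,0,1],0],[255,[0,0,0],0]]'

```text
time: 40.9
tool_pos: [0.5643, 0.1045, 0.0515]
ee_rot: [-3.141, -0.0, 0.889]
wrist_force: [-3.3, 2.2, 0.7]
width: 0.0155
finger_force: 30.0
```

Call:
carry_out --increments '[[255,[0,0,1],0],[255,[0,0,0],0]]'

```text
time: 41.1
tool_pos: [0.5644, 0.1045, 0.0514]
ee_rot: [-3.141, -0.0, 0.889]
wrist_force: [-5.0, 2.7, 4.3]
width: 0.0155
finger_force: 30.0
```

The collar is seated. I'll release, rise and go over the bolt.

Call:
carry_out --increments '[[163,[0,0,0],0],[163,[0,0,0],0],[150,[0,0,0],0],[150,[0,0,-30],0],[150,[0,0,-40],0],[150,[-38.2,17.4,0],0],[150,[-38.2,17.4,0],0],[150,[-38.2,17.4,0],0]]'

```text
time: 41.9
tool_pos: [0.5331, -0.0191, 0.1208]
ee_rot: [3.139, -0.0, 0.89]
wrist_force: [0.0, -0.4, 0.8]
width: 0.0386
finger_force: 0.0
```

Call:
carry_out --increments '[[150,[-38.2,17.4,0],0],[150,[-38.2,17.4,0],0],[150,[-38.2,17.4,0],0],[150,[-38.2,17.4,0],0],[150,[-38.2,17.4,0],0],[150,[-38.2,17.4,0],0],[150,[0,0,0],0],[150,[0,0,0],0]]'

```text
time: 42.7
tool_pos: [0.4691, -0.2623, 0.1201]
ee_rot: [-3.142, -0.0, 0.886]
wrist_force: [-0.3, 0.0, -0.2]
width: 0.0388
finger_force: 0.0
```

```bash
python3 - <<'E'
from seg import *
w=robot.snapshot("wrist");c=cal("wrist");t=robot.snapshot("scene");cv2.imwrite("pics/w20.png",w);cv2.imwrite("pics/s20.png",t)
to([.469,-.261,.044],51)
print("bolt top exp",proj(c,[.469,-.261,.107],1),"width",robot.get_obs()['width'])
x,y=map(int,proj(c,[.469,-.261,.107],1))
cv2.imwrite("pics/c20.png",np.hstack([cv2.resize(w[y-40:y+40,x-40:x+40],(400,400),interpolation=cv2.INTER_CUBIC),cv2.resize(t[150:230,270:350],(400,400),interpolation=cv2.INTER_CUBIC)]))
print(x-40,y-40)
E
```

```text
t 42.8 tcp [ 0.4696 -0.2606  0.1202] rpy [-3.141 -0.     0.889] F [0.  0.7 1.1]
shift -0.7 -0.3 76.2 twist -0.0
bolt top exp (np.float64(282.62297246161665), np.float64(234.76644256422728)) width 0.03847960433320365
242 194
```

View pics/c20.png

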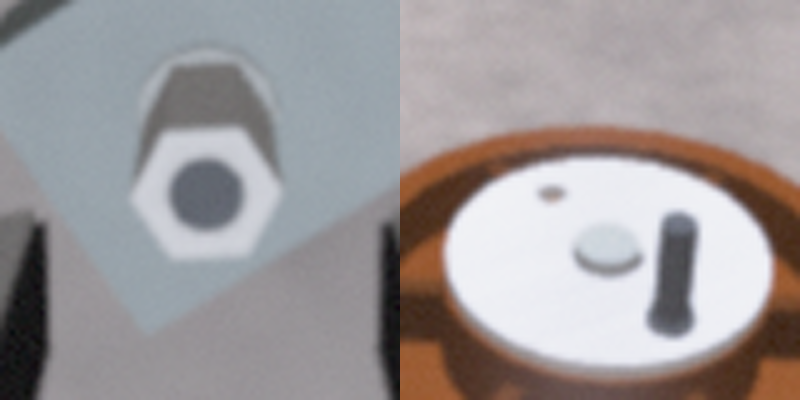

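The pin stands home and the cover lies flat. The hex corners point along the jaws, so I'll turn 30° to grip the flats (bolt top centre at (283,232)).

Call:
carry_out --increments '[[150,[1.2,0.2,0],0],[150,[0,0,0],8],[150,[0,0,0],8],[150,[0,0,10],8],[150,[0,0,25],6],[150,[0,0,25],0],[150,[0,0,12],0],[150,[0,0,3],0]]'

```text
time: 43.6
tool_pos: [0.4696, -0.2589, 0.0436]
ee_rot: [-3.139, 0.002, 0.367]
wrist_force: [0.1, -0.2, 0.3]
width: 0.0387
finger_force: 0.0
```

Call:
carry_out --increments '[[255,[0,0,0],0],[255,[0,0,0],0],[255,[0,0,0],0],[255,[0,0,0],0],[255,[0,0,0],0],[255,[0,0,0],0]]'

```text
time: 44.2
tool_pos: [0.4712, -0.2611, 0.0468]
ee_rot: [3.139, -0.002, 0.365]
wrist_force: [0.5, 0.0, 5.5]
width: 0.0184
finger_force: 30.0
```

Call:
carry_out --increments '[[255,[0,0,-10],0],[255,[0,0,-30],0],[255,[0,0,-35],0],[255,[0,0,0],0]]'

```text
time: 44.6
tool_pos: [0.4728, -0.2624, 0.1259]
ee_rot: [3.133, -0.005, 0.365]
wrist_force: [1.0, 0.3, -0.7]
width: 0.0186
finger_force: 30.0
```

```bash
python3 - <<'E'
from seg import *
i=cv2.imread("pics/s20.png");sc=cal("scene")
# hole in cover, scene picture: crop (551,193)
for u,v in((270+151/5,150+193/5),):print("hole scene",onz(sc,u,v,.064))
t=robot.snapshot("top");cv2.imwrite("pics/t21.png",t);c=cal("top")
h=cv2.cvtColor(t,cv2.COLOR_BGR2HSV);u,v=map(int,proj(c,[.5236,.0123,.064]));print(u,v)
show(t,u-14,u+14,v-14,v+14,1)
to([.5236,.0123,.11]);print(robot.get_obs()['width'])
E
```

```text
hole scene [0.52085021 0.01369564 0.064     ]
280 241
227 WWWWWWWWWWWWWWWWWWWWWWWWWW.o
228 WWWWWWWWWWWWWWWWWWWWWWWWWWWo
229 WWWWWWWWWWWWWWWWWWWWWWWWWWWo
230 .WWWWWWWWWWWWWWWWWWWWWWWWWWo
231 .WWWWWWWWWWWWWWWWWWWWWWWWWWo
232 .WWWWWWWWWWWWWWWWWWWWWWWWWWo
233 .WWWWWWWWWWWWWWWWWWWWWWWWWWo
234 .WWWWWWWWWWWWWWWWWWWWWWWWWWo
235 .WWWWWWWWWWWWWWWWWWWWWWWWWWo
236 WWWWWWWWWWWWWWWWWWWWWWWWWWWo
237 WWWWWWWWWWWWWWWWWWWWWWWWWWWo
238 WWWWWWWWWWWWWWWWWWWWWWWWWWWo
239 WWWWWWWWWWWWWWWWWWWWWWWWWWWo
240 WWWWWWWWWWWW..ooWWWWWWWWWWoo
241 WWWWWWWWWWWW.ooooWWWWWWWWWoo
242 WWWWWWWWWWWWoooooWWWWWWWWWoo
243 WWWWWWWWWWWWoooooWWWWWWWWooo
244 WWWWWWWWWWWWoooooWWWWWWWWooo
245 WWWWWWWWWWWWWWo.WWWWWWWWWooo
246 WWWWWWWWWWWWWWWWWWWWWWWWoooo
247 WWWWWWWWWWWWWWWWWWWWWWWWoooo
248 WWWWWWWWWWWWWWWWWWWWWWWooooo
249 WWWWWWWWWWWWWWWWWWWWWWWooooo
250 WWWWWWWWWWWWWWWWWWWWWWoooooo
251 WWWWWWWWWWWWWWWWWWWWWooooooo
252 WWWWWWWWWWWWWWWWWWWWWooooooo
253 WWWWWWWWWWWWWWWWWWWWoooooooo
254 WWWWWWWWWWWWWWWWWWWooooooooo
t 44.65 tcp [ 0.4716 -0.2615  0.123 ] rpy [ 3.137e+00 -3.000e-03  3.650e-01] F [ 0.5  0.2 -1.9]
shift 146.4 -237.2 13.0 twist None
0.01857493761926595
```

Call:
carry_out --increments '[[255,[20.7,-34,0],0],[255,[20.7,-34,0],0],[255,[20.7,-34,0],0],[255,[20.7,-34,0],0],[255,[20.7,-34,0],0],[255,[20.7,-34,0],0],[255,[20.7,-34,0],0],[255,[0,0,8],0]]'

```text
time: 45.45
tool_pos: [0.5203, 0.018, 0.111]
ee_rot: [-3.139, 0.0, 0.371]
wrist_force: [0.2, -0.9, -1.2]
width: 0.0183
finger_force: 30.0
```

Call:
carry_out --increments '[[255,[0,0,9],0],[255,[0,0,0],0],[255,[0,0,0],0],[255,[0,0,0],0]]'

```text
time: 45.85
tool_pos: [0.5206, 0.0123, 0.1033]
ee_rot: [3.142, 0.0, 0.363]
wrist_force: [0.4, -0.1, -1.7]
width: 0.0186
finger_force: 30.0
```

```bash
python3 - <<'E'
from seg import *
w=robot.snapshot("wrist");c=cal("wrist");i=robot.snapshot("scene");cv2.imwrite("pics/w22.png",w);cv2.imwrite("pics/s22.png",i)
to([.522,.013,.105]);p=robot.get_obs()['tool_pos']
for d in(-.02,-.027,-.033):print(d,"tip",np.round(proj(c,p+[0,0,d],1),1))
print("down at cover",proj(c,np.r_[p[:2],.064],1),"hole exp",proj(c,[.522,.013,.064],1),proj(c,[.5236,.0123,.064],1))
sc=cal("scene");print("scene tip",proj(sc,p-[0,0,.027]),"at cover",proj(sc,np.r_[p[:2],.064]),"hole",proj(sc,[.522,.013,.064]))
show(w,258,314,200,262,1);show(i,280,330,170,205,1)
E
```

```text
t 45.95 tcp [0.5209 0.0127 0.1037] rpy [ 3.141e+00 -1.000e-03  3.640e-01] F [-0.3 -0.5 -1.1]
shift 1.2 0.1 -1.3 twist None
-0.02 tip [284.4 231.8]
-0.027 tip [284.3 229.1]
-0.033 tip [284.3 226.8]
down at cover (np.float64(284.315944624548), np.float64(224.43775140273)) hole exp (np.float64(284.4287594867736), np.float64(222.9538570365531)) (np.float64(286.013582814595), np.float64(221.39668548148094))
scene tip (np.float64(300.05368371692185), np.float64(183.9605550382059)) at cover (np.float64(299.8279281882687), np.float64(188.4298282359764)) hole (np.float64(299.65986905595815), np.float64(188.72663542833442))
200 WWWWWWWWWWWWWWWWWWWWWWWWWWWWWWWWWWWWWWWWWWWWWWWWWWWWWWWW
201 WWWWWWWWWWWWWWWWWWWWWWWWWWWWWWWWWWWWWWWWWWWWWWWWWWWWWWWW
202 WWWWWWWWWWWWWWWWWWWWWWWWWWWWWWWWWWWWWWWWWWWWWWWWWWWWWWWW
203 WWWWWWWWWWWWWWWWWWWWWWWWWWWWWWWWWWWWWWWWWWWWWWWWWWWWWWWW
204 WWWWWWWWWWWWWWWWWWWWWWWWWWWWWWWWWWWWWWWWWWWWWWWWWWWWWWWW
205 WWWWWWWWWWWWWWWWWWWWWWWWWWWWWWWWWWWWWWWWWWWWWWWWWWWWWWWW
206 WWWWWWWWWWWWWWWWWWWWWWWWWWWWWWWWWWWWWWWWWWWWWWWWWWWWWWWW
207 WWWWWWWWWWWWWWWWWWWWWWWWWWWWWWWWWWWWWWWWWWWWWWW
[... 4528 characters left out ...]
WWWWWWWWWWWWWWWWWWWWWWWWWWWWWWWWWWWWWWWW
193 .WWWWWWWWWWWWWWWWWWWWWWWWWWWWWWWWWWWWWWWWWWW...WWW
194 .WWWWWWWWWWWWWWWWWWWWWWWWWWWWWWWWWWWWWWWWWW......W
195 WWWWWWWWWWWWWWWWWWWWWWWWWWWWWWWWWWWWWWWWWWW......W
196 WWWWWWWWWWWWWWWWWWWWWWWWWWWWWWWWWWWWWWWWWW.#...#.W
197 WWWWWWWWWWWWWWWWWWWWWWWWWWWWWWWWWWWWWWWWWW.######W
198 WWWWWWWWWWWWWWWWWWWWWWWWWWWWWWWWWWWWWWWWWW.######W
199 WWWWWWWWWWWWWWWWWWWWWWWWWWWWWWWWWWWWWWWWWW.#####.W
200 WWWWWWWWWWWWWWWWWWWWWWWWWWWWWWWWWWWWWWWWWW.#####.W
201 WWWWWWWWWWWWWWWWWWWWWWWWWWWWWWWWWWWWW.WWWW######.W
202 WWWWWWWWWWWWWWWWWWWWWWWWWW..WWWWWWWW..WWWW######.W
203 WWWWWWWWWWWWWWWWWWWWWWWWWWW..........WWWWW######.W
204 WWWWWWWWWWWWWWWWWWWWWWWWWWWWWW....WWWWWWWW######.W
```

The tip's landing point is about 2.6 mm short of the hole centre (285,221). I'll correct and enter gently.

Call:
carry_out --increments '[[255,[2.6,0.6,0],0],[255,[0,0,5],0],[255,[0,0,5],0],[255,[0,0,2],0],[255,[0,0,0],0]]'

```text
time: 46.45
tool_pos: [0.5227, 0.014, 0.0904]
ee_rot: [-3.141, 0.001, 0.365]
wrist_force: [0.2, 0.0, -1.0]
width: 0.0182
finger_force: 30.0
```

Call:
carry_out --increments '[[255,[0,0,3],0],[255,[0,0,2],0],[255,[0,0,0],0]]'

```text
time: 46.75
tool_pos: [0.523, 0.014, 0.0859]
ee_rot: [-3.141, 0.001, 0.365]
wrist_force: [-0.5, -0.6, -0.9]
width: 0.0183
finger_force: 30.0
```

Call:
carry_out --increments '[[255,[0,0,2],0],[255,[0,0,2],0],[255,[0,0,1],0],[255,[0,0,0],0]]'

```text
time: 47.15
tool_pos: [0.5233, 0.0138, 0.0812]
ee_rot: [3.142, -0.0, 0.365]
wrist_force: [-0.4, 0.4, -0.9]
width: 0.0182
finger_force: 30.0
```

Call:
carry_out --increments '[[255,[0,0,2],0],[255,[0,0,1],0],[255,[0,0,0],0]]'

```text
time: 47.45
tool_pos: [0.5238, 0.0138, 0.0785]
ee_rot: [3.141, -0.001, 0.365]
wrist_force: [1.5, -1.3, -0.2]
width: 0.0185
finger_force: 30.0
```

Call:
carry_out --increments '[[255,[0,0,2],0],[255,[0,0,2],0],[255,[0,0,0],0]]'

```text
time: 47.75
tool_pos: [0.5245, 0.0136, 0.0747]
ee_rot: [3.14, -0.003, 0.365]
wrist_force: [4.5, -0.3, -0.5]
width: 0.0186
finger_force: 30.0
```

Call:
carry_out --increments '[[255,[0,0,2],0],[255,[0,0,2],0],[255,[0,0,0],0]]'

```text
time: 48.05
tool_pos: [0.5247, 0.0134, 0.0704]
ee_rot: [3.14, -0.003, 0.365]
wrist_force: [6.4, -1.6, -1.4]
width: 0.0187
finger_force: 30.0
```

Call:
carry_out --increments '[[255,[1.4,0.5,0],0],[255,[0,0,3],0],[255,[0,0,3],0],[255,[0,0,0],0]]'

```text
time: 48.45
tool_pos: [0.5251, 0.0137, 0.0636]
ee_rot: [3.141, -0.001, 0.365]
wrist_force: [5.1, -2.7, -1.9]
width: 0.0188
finger_force: 30.0
```

Call:
carry_out --increments '[[255,[0,0,3],0],[255,[0,0,3],0],[255,[0,0,0],0]]'

```text
time: 48.75
tool_pos: [0.5252, 0.0137, 0.0577]
ee_rot: [3.141, -0.001, 0.365]
wrist_force: [6.0, -1.8, -1.8]
width: 0.0184
finger_force: 30.0
```

Call:
carry_out --increments '[[255,[1,0.5,2],0],[255,[0,0,2.5],0],[255,[0,0,0],0]]'

```text
time: 49.05
tool_pos: [0.5255, 0.0138, 0.0529]
ee_rot: [-3.141, 0.001, 0.365]
wrist_force: [4.5, -2.4, -2.4]
width: 0.0186
finger_force: 30.0
```

Call:
carry_out --increments '[[255,[0,0,1.5],0],[255,[0,0,1],0],[255,[0,0,0],0]]'

```text
time: 49.35
tool_pos: [0.5256, 0.0138, 0.051]
ee_rot: [-3.141, 0.001, 0.365]
wrist_force: [3.0, -2.0, -0.6]
width: 0.0187
finger_force: 30.0
```

Call:
carry_out --increments '[[255,[0,0,1.5],0],[255,[0,0,0],0],[170,[0,0,0],0],[150,[0,0,0],0],[150,[0,0,0],0],[150,[0,0,0],0]]'

```text
time: 49.95
tool_pos: [0.5251, 0.0142, 0.0491]
ee_rot: [-3.14, 0.002, 0.365]
wrist_force: [0.1, 0.4, -0.4]
width: 0.0386
finger_force: 0.0
```

Call:
carry_out --increments '[[150,[0,0,-15],0],[150,[0,0,-30],0],[150,[0,0,-45],0],[150,[-40,0,-30],0],[150,[-40,0,0],0],[150,[-40,0,0],0],[150,[0,0,0],0],[150,[0,0,0],0]]'

```text
time: 50.75
tool_pos: [0.4137, -0.029, 0.17]
ee_rot: [3.142, -0.001, 0.364]
wrist_force: [-0.3, 0.2, -0.3]
width: 0.0386
finger_force: 0.0
```

```bash
python3 - <<'E'
from seg import *
i=robot.snapshot("scene");cv2.imwrite("pics/s23.png",i);sc=cal("scene")
o=robot.get_obs();print(o['time'],o['tool_pos'],o['wrist_force'])
for n,p in(("bolt top",[.5245,.0132,.111]),("bolt base",[.5245,.0132,.064]),("pin top",[.5636,.1035,.118]),("pin base",[.5636,.1035,.064])):print(n,np.round(proj(sc,p),1))
show(i,284,336,158,218,1)
E
```

```text
50.8 [ 0.41421885 -0.02882068  0.16987338] [ 0.58873892 -1.33260061  0.81880115]
bolt top [299.9 172.3]
bolt base [299.1 189.3]
pin top [325.4 194.3]
pin base [323.2 214.4]
158 WWWWWWWWWWWWWWWWWWWWWWWWWWWWWWWWWWWWWWWWWWWWWWWWWWWW
159 WWWWWWWWWWWWWWWWWWWWWWWWWWWWWWWWWWWWWWWWWWWWWWWWWWWW
160 WWWWWWWWWWWWWWWWWWWWWWWWWWWWWWWWWWWWWWWWWWWWWWWWWWWW
161 WWWWWWWWWWWWWWWWWWWWWWWWWWWWWWWWWWWWWWWWWWWWWWWWWWWW
162 WWWWWWWWWWWWWWWWWWWWWWWWWWWWWWWWWWWWWWWWWWWWWWWWWWWW
163 WWWWWWWWWWWWWWWWWWWWWWWWWWWWWWWWWWWWWWWWWWWWWWWWWWWW
164 WWWWWWWWWWWWWWWWWWWWWWWWWWWWWWWWWWWWWWWWWWWWWWWWWWWW
165 WWWWWWWWWWWWWWWWWWWWWWWWWWWWWWWWWWWWWWWWWWWWWWWWWWWW
166 WWWWWWWWWWWWWWWWWWWWWWWWWWWWWWWWWWWWWWWWWWWWWWWWWWWW
167 WWWWWWWWWWWWWWWWWWWWWWWWWWWWWWWWWWWWWWWWWWWWWWWWWWWW
168 WWWWWWWWWWWWWWWWWWWWWWWWWWWWWWWWWWWWWWWWWWWWWWWWWWWW
169 WWWWWWWWWWWWWWWWWWWWWWWWWWWWWWWWWWWWWWWWWWWWWWWWWWWW
170 WWWWWWWWWWWWWWWWWWWWWWWWWWWWWWWWWWWWWWWWWWWWWWWWWWWW
171 WWWWWWWWWWWWWWWW..WWWWWWWWWWWWWWWWWWWWWWWWWWWWWWWWWW
172 WWWWWWWWWWWWWWWW..WWWWWWWWWWWWWWWWWWWWWWWWWWWWWWWWWW
173 WWWWWWWWWWWWWWWWWWWWWWWWWWWWWWWWWWWWWWWWWWWWWWWWWWWW
174 WWWWWWWWWWW
[... 1792 characters left out ...]
W.######.WWWWWWW
206 WWWWWWWWWWWWWWWWWWWWWWWWWWWWWWWWWWWWW.######WWWWWWWW
207 WWWWWWWWWWWWWWWWWWWWWWWWWWWWWWWWWWWWW.######WWWWWWWW
208 WWWWWWWWWWWWWWWWWWWWWWWWWWWWWWWWWWWWW.######WWWWWWWW
209 WWWWWWWWWWWWWWWWWWWWWWWWWWWWWWWWWWWWW.#####.WWWWWWWW
210 WWWWWWWWWWWWWWWWWWWWWWWWWWWWWWWWWWWWW######.WWWWWWWW
211 WWWWWWWWWWWWWWWWWWWWWWWWWWWWWWWWWWWW.#######WWWWWWWW
212 WWWWWWWWWWWWWWWWWWWWWWWWWWWWWWWWWWWW.#######WWWWWWWW
213 .WWWWWWWWWWWWWWWWWWWWWWWWWWWWWWWWWWW.#######.WWWWWWW
214 ..WWWWWWWWWWWWWWWWWWWWWWWWWWWWWWWWWW..#####..WWWWWWW
215 ...WWWWWWWWWWWWWWWWWWWWWWWWWWWWWWWWW...###..WWWWWWWW
216 o...WWWWWWWWWWWWWWWWWWWWWWWWWWWWWWWWWW.....WWWWWWWWW
217 oo....WWWWWWWWWWWWWWWWWWWWWWWWWWWWWWWWWWWWWWWWWWWWWW
```

The bolt (top row ≈172, base ≈189) and the pin (≈194 to 215) match the predicted home positions, upright and released, with the arm clear.

```bash
python3 -c "
from bench import robot
print(robot.close_job())"
```

```text
the job is handed in; nothing more can be done
None
```

The job is handed in at about 51 s: the last camera check matched pin and bolt upright and home in opposite holes, both released and the arm clear. I don't have the verdict, and the pin slipped out once on the first try and was recovered.

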